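# Fit the matching carousel hub and its cover

## Robot

A 6-joint arm with a two-finger parallel gripper is mounted at the origin on the work surface. World frame = base frame: x ahead of the robot, y to its left, z up, the work surface at z = 0. Lengths are in mm, angles in rad, forces in N, time in s.
With the tool pointing down it reaches from about 275 to 1000 mm from the base axis. Payload 8.4 kg.
Tool frame: the origin (TCP) lies midway between the tips of the shut fingers; the grasp point (between the pads) lies 19 mm behind it; y points along the fingers, z is the direction in which the jaws open and shut, and the axes are right-handed (so a half turn about y gives the same grasp; the last joint's range is limited). The gripper opens to 85 mm and grips with 20 to 120 N. Pads are 22 mm wide; open, the fingers measure 114 mm over their backs; the gripper's body (76 mm by 85 mm) begins 54 mm behind the grasp point. The pads swing forward as they close: fully open they stand 13 mm farther back than shut.
Start: joints at [-1.295, 0.353, 1.633, -0, 1.155, -0.002], TCP at [171.399, -601.041, 231.281] pointing down, gripper open.
Joint ranges: [-2.63, 2.63], [-0.92, 2.1], [0.06, 2.66], [-1.3, 4.44], [0, 2.69], [-3.02, 3.02]. Speed limits (rad/s): [2.22, 2.22, 2.79, 3.14, 3.14, 3.14].

## Interface

Orientations are given as [roll, pitch, yaw] about the fixed x, y, z axes, in that order (R = Rz(yaw) Ry(pitch) Rx(roll)).
In Python, from rig import r, imaging gives the robot as it stands. The module is installed in compiled form; this text tells all that it offers.
- The arm moves only by the tool send_rows, never from a script. Its argument "series" is a list of rows, each a list of 6 numbers: the shift along the tool's x, y, z in m, then the turn, a rotation vector about the tool's x, y, z in degrees. In form: [[dx, dy, dz, ax, ay, az], ...]. A call has 1 to 8 rows; each row shifts and turns the commanded pose from where the row before left it, along the tool's axes as they then stand; what a row does not reach is not made up. A row lasts 1/10 s, in which the tool goes at most 50 mm and 8.59 degrees, less where a joint would pass 70% of its speed; a pose out of reach is approached as far as the arm can. A call is refused whole if a number of a shift passes 0.05 or a number of a turn 8.59, either way. A call with a gripper value outside its range is refused whole. "gripper" is the opening, from 0 (shut) to 1 (fully open), set as the call begins (left out, the last holds). The fingers move at their own pace and stop on an object; "squeeze" is the grip in N (left out, the last holds). Time passes only in rows, so rows that do not move let the fingers close. It gives the time, the measured TCP pose, the force and the opening at its end, in the units of the state.
- r.sense(): the state, without advancing time (a new reading comes with each control period).
- imaging.grab_frame(name): name is "scene" or "top"; returns a dict with "frame" (480x640x3 uint8, red, green, blue), "depth" (480x640 float32, mm along the optical axis (not along the pixel's ray), 0 where there is no reading), "intrinsics" (3x3 intrinsics, pixels), "origin" and "rotation" of the camera in the world. Camera axes: x right, y down, z forward; pixel columns grow to the right and rows downward; lengths in mm; the calibration is good to about 2 mm. A picture is of the moment at which its call begins.
- r.sign_off(): hands the job in, once; it reports no verdict.
The state is a dict: "clock": time; "qpos": joint angles; "qvel": joint speeds; "joint_efforts": joint torques, N m; "eef_pos": TCP position; "tcp_rot": TCP orientation; "contact_force": force on the tool from outside, world axes, zero at the start; "wrist_torque": the same for the moment, N m; "opening": opening from 0.0 (shut) to 1.0 (fully open).
Only numpy, scipy, OpenCV 4.12 (cv2) and the standard library are available. Lean on these libraries where they do the work, as an engineer would, in place of code of your own. Each camera call takes 0.05 s, during which the arm holds its last target.

## Task

Set up the sample carousel drive: of the blue-lined hubs on the bench, choose the one whose keyways line up with the two keys of the spindle that stands in the white drive, and slide it down over that spindle until it sits flat on the drive. Then seat the cover on the stud above the hub and turn its wing nut clockwise until it is snug against its stop. Lay every other hub flat in the yellow tray, and leave the other things on the bench and the spare spindle's stand as they are.

Things in the scene. Friction and masses are not known exactly. Their poses are not given: they have to be found in the camera images.
- drive: White carousel drive, a block 120 x 120 x 30 mm high, fixed. Origin: centre of its underside, on the bench; z up. One of the two spindles stands at its centre.
- stand: Grey spare-spindle stand, a block 62 x 62 x 30 mm high, fixed, at the back. Origin: centre of its underside. The other spindle is parked in it, and nothing is to be put on it.
- shaft_q_seat (a point): Fixed steel spindle 20 mm thick, 24 mm high, with a round stud 12 mm thick and 12 mm high on top. Two brass keys 9 mm wide reach 19 mm from the axis and 18 mm up. Point: on its axis at its foot, level with the top of the drive or spare stand; its position tells in which it stands. Square-keyed spindle: its keys point along its x and along its y (90 degrees apart). Only hub_q fits it.
- shaft_s_seat (a point): Fixed steel spindle 20 mm thick, 24 mm high, with a round stud 12 mm thick and 12 mm high on top. Two brass keys 9 mm wide reach 19 mm from the axis and 18 mm up. Point: on its axis at its foot, level with the top of the drive or spare stand; its position tells in which it stands. Straight-keyed spindle: its keys point along its x and along its -x (180 degrees apart). Only hub_s fits it, either way round.
- hub_q_mid (a point): Blue-lined aluminium hub lying flat: octagonal collar 60 mm across flats, 24 mm high, 200 g; through bore 25 mm, and keyways 12.5 mm wide reaching 22 mm from the axis. Point: its centre, 12 mm up; z is its axis, its flats face x, y and the diagonals. Keyways along its x and its y (90 degrees apart). Always present.
- hub_s_mid (a point): Blue-lined aluminium hub lying flat: octagonal collar 60 mm across flats, 24 mm high, 200 g; through bore 25 mm, and keyways 12.5 mm wide reaching 22 mm from the axis. Point: its centre, 12 mm up; z is its axis, its flats face x, y and the diagonals. Keyways along its x and its -x (180 degrees apart). Always present.
- hub_o_mid (a point): Blue-lined aluminium hub lying flat: octagonal collar 60 mm across flats, 24 mm high, 200 g; through bore 25 mm, and keyways 12.5 mm wide reaching 22 mm from the axis. Point: its centre, 12 mm up; z is its axis, its flats face x, y and the diagonals. Keyways along its x and 135 degrees counterclockwise (from above) from it: fits neither spindle. Present in some starts only.
- hub_1_mid (a point): Blue-lined aluminium hub lying flat: octagonal collar 60 mm across flats, 24 mm high, 200 g; through bore 25 mm, and keyways 12.5 mm wide reaching 22 mm from the axis. Point: its centre, 12 mm up; z is its axis, its flats face x, y and the diagonals. A single keyway, along its x: fits neither spindle. Present in some starts only.
- cover_mid (a point): Cover, 450 g: white disc 68 mm wide, 5 mm thick, on a black collar 55 mm wide, 14 mm high; red index bar. A blind socket 16 mm wide, 14 mm deep in its underside goes over the stud. Point: on its axis, 9.5 mm above its underside; z up. Seated it rests on the hub, its underside 54 mm above the bench.
- nut_grip (a point): Brass wing nut, captive on top of the cover. Wings along its x, 40 mm over all, 8 mm thick (along y), from 25 to 43 mm above the cover's underside. Point: on the axis, 33 mm above the cover's underside. The cover may be carried by the nut. Light to turn (0.02 N m); it turns without moving down.
- wing_nut (a joint): Turn of the wing nut against the cover, rad: grows clockwise seen from above; starts at 0 to 0.5; 4.0 is its stop (snug). Past the stop the whole cover slips round, which does no harm.
- tray: Yellow tray, 310 mm (its x) x 100 mm (its y), fixed, walls 4 mm thick, rim 10 mm above the bench, floor 4 mm thick. Origin: centre of its underside. Empty at the start.
- dropper: Bystander: small amber dropper bottle, 30 mm diameter, 75 mm high. Origin: centre of underside.
- clip: Bystander: blue plastic clip about 50 x 16 x 20 mm high. Origin: centre of underside.
- marker: Bystander: white and blue marker 120 mm long along its x, 12 mm thick. Origin: centre of underside.
- timer: Bystander: white bench timer 60 x 60 x 24 mm high. Origin: centre of underside.
- reagent: Bystander: yellow reagent bottle, 60 mm diameter, 140 mm high. Origin: centre of underside.
- jar: Bystander: small jar with red cap, 48 mm diameter, 50 mm high. Origin: centre of underside.
Things that resemble listed ones, but are neither listed nor needed, are in the scene too. There is more than one size of the part that bears cover_mid; the job needs the largest.

How it is judged:
By the outcome, as a careful person would: the job done as asked, in the order asked, and still so for the second after the job is handed in, with the robot touching nothing.
Of hub_o, hub_1 only 1 to 2 are there at a start; the rules pass over those that are not, and their reading is None.
At some moment in a run one of hub_q, hub_s, hub_o, hub_1, cover may be knocked a few centimetres aside while the robot is not near it.
It also fails if it takes over 210 s, if anything falls off the work surface, if the arm or the gripper's body presses on something with over 40 N, if the wrist force passes 120 N, or if a joint passes its speed limit or range.

## Working session

There is one attempt and no reset: what is moved stays moved. The work goes in short steps, Python scripts to look and compute and a tool call to move; the robot and the scene stay as the last step left them, time stands still between calls to the robot, and variables do not carry over. Pictures are saved under pics/ and viewed, and the job is handed in when it is done.

Besides the shell and the picture viewer there is one more tool, called after "Emit:" as name(argument=value, ...) on one line, values as JSON. send_rows: Moves the arm, as the interface text tells. Its arguments: {"type":"object","properties":{"series":{"type":"array","items":{"type":"array","items":{"type":"number"}}},"gripper":{"type":"number"},"squeeze":{"type":"number"}},"required":["series"]}

```bash
ls; mkdir -p pics
python3 - <<'E'
from rig import r, imaging
import cv2,numpy as np
print(r.sense())
for n in("scene","top"):
    f=imaging.grab_frame(n)
    cv2.imwrite(f"pics/{n}0.png",f["frame"][:,:,::-1])
    print(n,f["intrinsics"],f["origin"],f["rotation"])
E
```

```text
pics
{'clock': 0.0, 'qpos': array([-1.29538834e+00,  3.53640775e-01,  1.63413175e+00,  7.85333986e-06,
        1.15518361e+00, -2.37814371e-03]), 'qvel': array([-3.91825746e-04,  1.26638169e-03, -2.80928752e-04,  5.85455147e-04,
       -2.35940338e-03, -2.16284537e-05]), 'joint_efforts': array([ 3.87005020e-04, -6.05248618e+01, -3.42061508e+01, -9.47589228e-05,
        9.35135846e-03,  1.23214019e-05]), 'eef_pos': array([ 171.28012853, -600.58512124,  230.56729764]), 'tcp_rot': array([-1.57215979e+00,  1.04229955e-05, -2.86380971e+00]), 'contact_force': array([-0.14581238, -0.50632796,  0.10791329]), 'wrist_torque': array([-0.03592716,  0.03197168, -0.01656147]), 'opening': 0.998429028508958}
scene [[504.10203254   0.         316.91801955]
 [  0.         504.10203254 239.88187988]
 [  0.           0.           1.        ]] [1079.74640841  350.58079353  869.69308168] [-2.46901218e+00  2.25591110e-03  2.09512475e+00]
top [[547.19090894   0.         326.24433259]
 [  0.         547.19090894 239.28445631]
 [  0.           0.           1.        ]] [ 398.98291459   13.6636275  1265.31613687] [-3.0252906   0.01486551 -1.55450974]
```

View pics/top0.png

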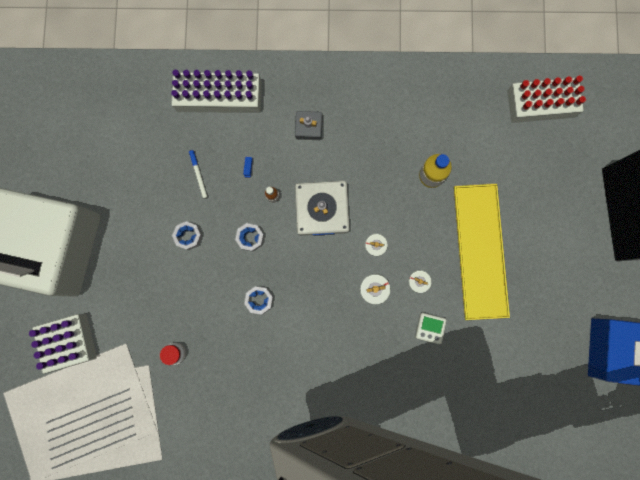

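View pics/scene0.png

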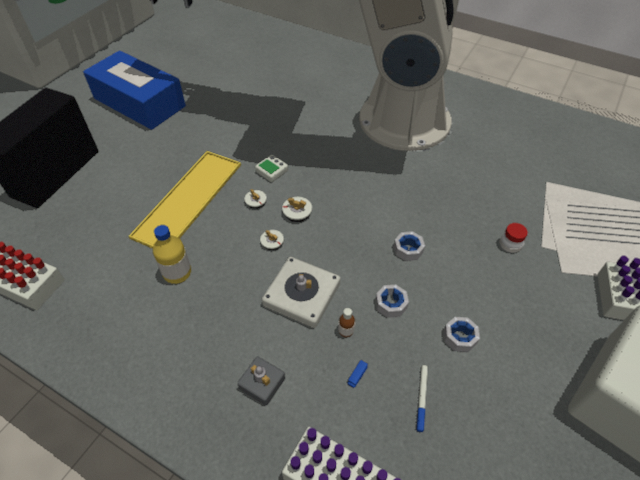

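The top view shows hubs at (187,236), (249,237) and (258,300). Three covers are visible, with the largest at (375,289). The drive is at (322,208), the stand at (308,124) and the tray at (483,251). I'll zoom in next.

```bash
cat > h.py <<'E'
from rig import r, imaging
import cv2,numpy as np
from scipy.spatial.transform import Rotation as R
def cam(n):
    f=imaging.grab_frame(n)
    f["R"]=R.from_euler('xyz',f["rotation"]).as_matrix() if np.size(f["rotation"])==3 else f["rotation"]
    return f
def ray(f,uv,z):
    K=f["intrinsics"];uv=np.atleast_2d(uv).astype(float)
    d=np.c_[(uv[:,0]-K[0,2])/K[0,0],(uv[:,1]-K[1,2])/K[1,1],np.ones(len(uv))]@f["R"].T
    o=np.asarray(f["origin"]);return o+d*((z-o[2])/d[:,2])[:,None]
def proj(f,p):
    q=(np.atleast_2d(p)-f["origin"])@f["R"];K=f["intrinsics"]
    return np.c_[q[:,0]/q[:,2]*K[0,0]+K[0,2],q[:,1]/q[:,2]*K[1,1]+K[1,2]]
def crop(f,u,v,h,s):
    return cv2.resize(f["frame"][v-h:v+h,u-h:u+h,::-1],None,fx=s,fy=s,interpolation=cv2.INTER_CUBIC)
E
python3 - <<'E'
from h import *
f=cam("top")
L=[(187,236),(249,237),(258,300),(322,208),(308,124),(375,289)]
t=[crop(f,u,v,22,6) for u,v in L]
cv2.imwrite("pics/z1.png",np.vstack([np.hstack(t[:3]),np.hstack(t[3:])]))
g=cam("scene")
L2=[proj(g,ray(f,p,z))[0].astype(int) for p,z in zip(L,[24,24,24,54,54,25])]
print(L2,[ray(f,p,z)[0].round() for p,z in zip(L,[24,24,24,54,54,25])])
t=[crop(g,u,v,22,6) for u,v in L2]
cv2.imwrite("pics/z2.png",np.vstack([np.hstack(t[:3]),np.hstack(t[3:])]))
for n,ff in(("t",f),("s",g)): np.savez(f"{n}0.npz",**{k:v for k,v in ff.items()})
E
```

```text
[array([461, 328]), array([392, 296]), array([409, 241]), array([302, 276]), array([262, 365]), array([297, 204])] [array([547., 354.,  24.]), array([546., 211.,  24.]), array([403., 186.,  24.]), array([611.,  45.,  54.]), array([805.,  80.,  54.]), array([432., -77.,  25.])]
```

View pics/z1.png

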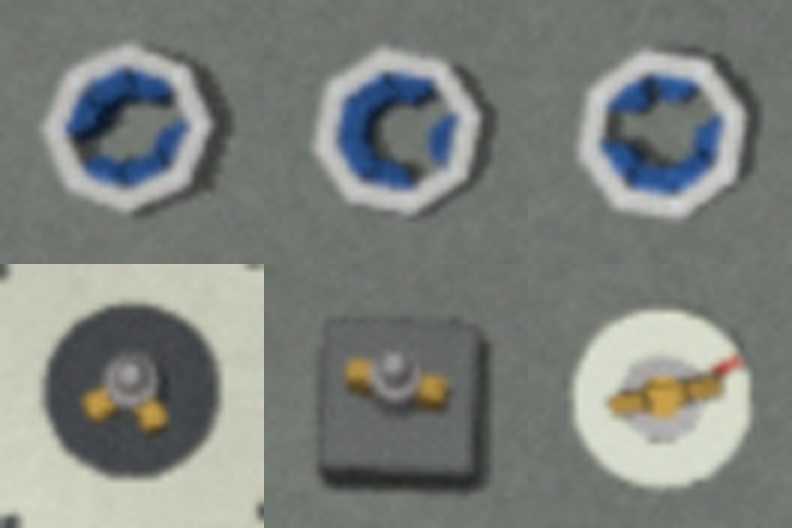

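View pics/z2.png

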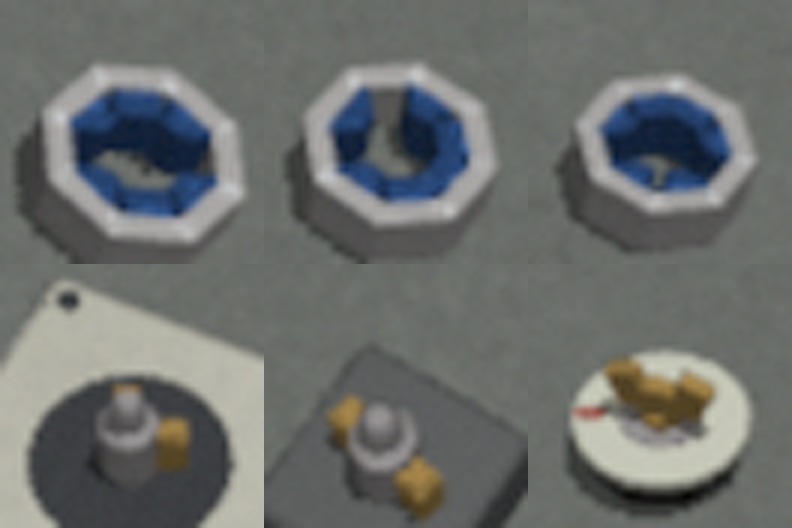

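```bash
cat >> h.py <<'E'
def rect(f,c,z,half=40,ppm=4):
    # rectified patch: world x right, y up, on plane z
    n=int(2*half*ppm); xs=(np.arange(n)+.5)/ppm-half
    X,Y=np.meshgrid(c[0]+xs,c[1]-xs)
    uv=proj(f,np.c_[X.ravel(),Y.ravel(),np.full(X.size,z)]).astype(np.float32)
    return cv2.remap(f["frame"],uv[:,0].reshape(n,n),uv[:,1].reshape(n,n),cv2.INTER_CUBIC)[:,:,::-1]
E
python3 - <<'E'
from h import *
f=cam("top");g=cam("scene")
rows=[]
for ff in(f,g):
    t=[rect(ff,c,z,33,4) for c,z in [((547,354),24),((546,211),24),((403,186),24),]]
    rows.append(np.hstack(t))
cv2.imwrite("pics/r1.png",np.vstack(rows))
rows=[]
for ff in(f,g):
    t=[rect(ff,c,z,33,4) for c,z in [((611,45),48),((805,80),48),((432,-77),19)]]
    rows.append(np.hstack(t))
cv2.imwrite("pics/r2.png",np.vstack(rows))
E
```

```text
(no output)
```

View pics/r1.png

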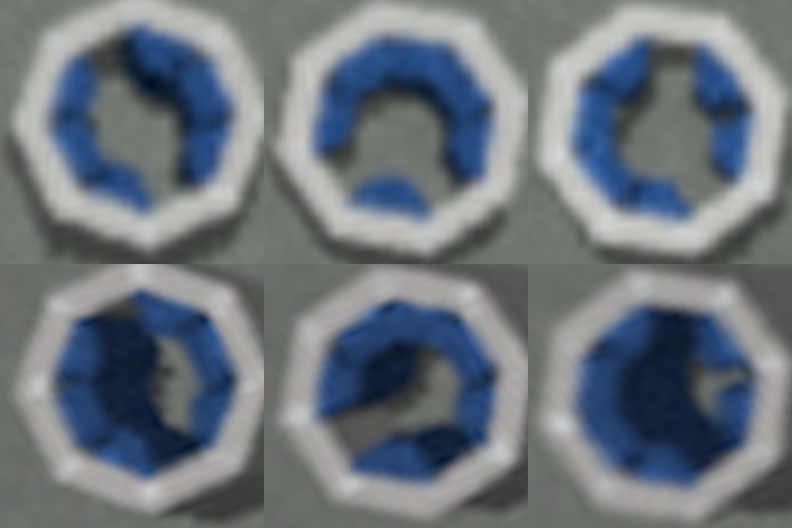

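View pics/r2.png

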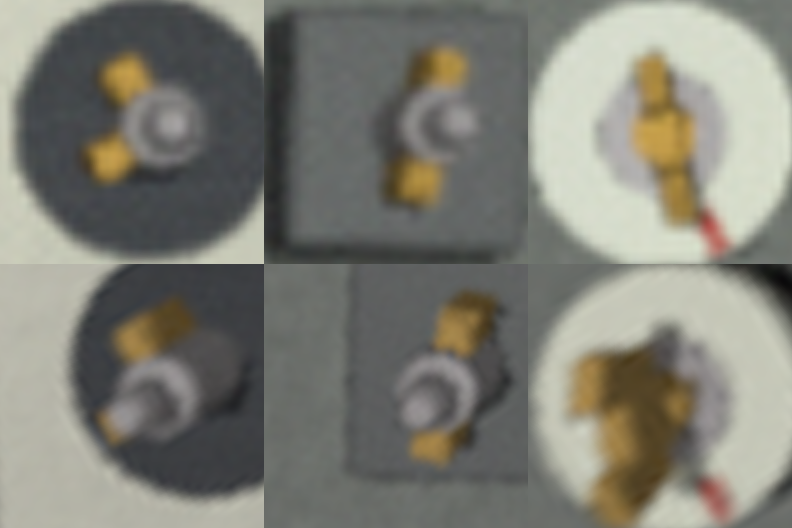

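Rectified views (x right, y up): the hub at (547,354) has keyways opposite each other, so it is hub_s. The one at (546,211) has keyways 90° apart, so it is hub_q. The one at (403,186) is about 135° apart, so it is hub_o. The drive's spindle is the square-keyed one, so hub_q goes on it. Next step is precise measurement.

```bash
cat >> h.py <<'E'
def big(m):
    cs,_=cv2.findContours(m.astype(np.uint8),cv2.RETR_EXTERNAL,cv2.CHAIN_APPROX_NONE)
    return max(cs,key=cv2.contourArea)
def hub(f,c,z=24,thr=None,save=None):
    c=np.array(c,float)
    for it in range(2):
        im=rect(f,c,z,42,4); hsv=cv2.cvtColor(im,cv2.COLOR_BGR2HSV)
        v=hsv[:,:,2].astype(float)
        t=thr or 150
        m=((hsv[:,:,2]>t)&(hsv[:,:,1]<60)).astype(np.uint8)
        m=cv2.morphologyEx(m,cv2.MORPH_OPEN,np.ones((5,5)))
        h=cv2.convexHull(big(m))
        M=cv2.moments(h);px=np.array([M['m10'],M['m01']])/M['m00']
        d=(px-167.5)/4*[1,-1]; c=c+d
    # 8-fold angle from a filled mask
    fm=np.zeros(m.shape,np.uint8);cv2.fillPoly(fm,[h],1)
    yy,xx=np.nonzero(fm);X=(xx-px[0])/4;Y=-(yy-px[1])/4
    th=np.arctan2(Y,X);rr=np.hypot(X,Y);w=(rr**8)
    a=np.angle((w*np.exp(8j*th)).sum())  # corner direction*8
    flat=np.degrees(a)/8+22.5
    # keyway profile: mean blue-ness per angle, r 14..20
    prof=[]
    im=rect(f,c,z,42,4);hsv=cv2.cvtColor(im,cv2.COLOR_BGR2HSV)
    for k in range(8):
        A=np.radians(flat+45*k);s=[]
        for rad in np.arange(15,20.1,1):
            for off in np.arange(-3,3.1,1):
                x=rad*np.cos(A)-off*np.sin(A);y=rad*np.sin(A)+off*np.cos(A)
                p=hsv[int(167.5-4*y),int(167.5+4*x)]
                s.append(p[1]>110)
        prof.append((round((flat+45*k)%360),round(float(np.mean(s)),2)))
    if save: cv2.imwrite(save,im)
    return c,flat%45,M['m00']/16,prof
E
python3 - <<'E'
from h import *
f=cam("top");g=cam("scene")
for n,c in [("s",(547,354)),("q",(546,211)),("o",(403,186))]:
    for ff in(f,g):
        c1,a,A,p=hub(ff,c);print(n,c1.round(1),round(a,1),"area",round(A),"exp",round(2*30*30*8*np.tan(np.pi/8)/2),p)
E
```

```text
s [549.5 357.8] 24.6 area 2998 exp 2982 [(25, 1.0), (70, 1.0), (115, 0.1), (160, 1.0), (205, 1.0), (250, 1.0), (295, 0.0), (340, 1.0)]
s [550.  357.2] 25.1 area 2880 exp 2982 [(25, 1.0), (70, 1.0), (115, 0.55), (160, 1.0), (205, 1.0), (250, 1.0), (295, 0.98), (340, 1.0)]
q [548.1 212.9] 34.6 area 3007 exp 2982 [(35, 0.98), (80, 1.0), (125, 1.0), (170, 1.0), (215, 0.0), (260, 1.0), (305, 0.0), (350, 1.0)]
q [548.6 212.1] 34.3 area 2855 exp 2982 [(34, 1.0), (79, 1.0), (124, 1.0), (169, 1.0), (214, 0.0), (259, 1.0), (304, 1.0), (349, 1.0)]
o [403.5 187.3] 37.3 area 3036 exp 2982 [(37, 1.0), (82, 0.0), (127, 0.95), (172, 1.0), (217, 1.0), (262, 1.0), (307, 0.0), (352, 1.0)]
o [404.4 186.3] 36.8 area 2847 exp 2982 [(37, 1.0), (82, 0.98), (127, 1.0), (172, 1.0), (217, 1.0), (262, 1.0), (307, 1.0), (352, 1.0)]
```

```bash
cat > m2.py <<'E'
from h import *
f=cam("top");g=cam("scene")
for nm,ff in(("top",f),("scene",g)):
    # drive: white top plane z=30
    im=rect(ff,(612,45),30,80,4);hsv=cv2.cvtColor(im,cv2.COLOR_BGR2HSV)
    m=((hsv[:,:,2]>150)&(hsv[:,:,1]<70)).astype(np.uint8);m=cv2.morphologyEx(m,cv2.MORPH_OPEN,np.ones((9,9)))
    rc=cv2.minAreaRect(big(m));print(nm,"drive",612+(rc[0][0]-319.5)/4,45-(rc[0][1]-319.5)/4,np.array(rc[1])/4,rc[2])
    im=rect(ff,(612,45),48,40,4);hsv=cv2.cvtColor(im,cv2.COLOR_BGR2HSV)
    m=((hsv[:,:,0]>8)&(hsv[:,:,0]<30)&(hsv[:,:,1]>120)&(hsv[:,:,2]>(150 if nm=="top" else 120))).astype(np.uint8)
    n,l,st,ce=cv2.connectedComponentsWithStats(m)
    for i in range(1,n):
        if st[i,4]>200: print("key",612+(ce[i,0]-159.5)/4,45-(ce[i,1]-159.5)/4,st[i,4]/16)
    # dark disc z=30
    # stud tops
    cv2.imwrite(f"pics/sp_{nm}.png",rect(ff,(612,45),66 ,25,12))
    # covers
    # tray yellow at z=10
    hsv=cv2.cvtColor(ff["frame"],cv2.COLOR_RGB2HSV)
    m=((hsv[:,:,0]>20)&(hsv[:,:,0]<32)&(hsv[:,:,1]>150)).astype(np.uint8);m=cv2.morphologyEx(m,cv2.MORPH_OPEN,np.ones((5,5)))
    q=big(m).reshape(-1,2); P=ray(ff,q,10)[:,:2].astype(np.float32); rc=cv2.minAreaRect(P);print("tray",rc)
    # cover disc z=19
    im=rect(ff,(432,-77),19,50,4);hsv=cv2.cvtColor(im,cv2.COLOR_BGR2HSV)
    m=((hsv[:,:,2]>185)&(hsv[:,:,1]<70)).astype(np.uint8);m=cv2.morphologyEx(m,cv2.MORPH_CLOSE,np.ones((9,9)))
    (x,y),rad=cv2.minEnclosingCircle(big(m));print("cover",432+(x-199.5)/4,-77-(y-199.5)/4,rad/4)
    im=rect(ff,(432,-77),43,40,4);hsv=cv2.cvtColor(im,cv2.COLOR_BGR2HSV)
    m=((hsv[:,:,0]>8)&(hsv[:,:,0]<30)&(hsv[:,:,1]>110)&(hsv[:,:,2]>(150 if nm=="top" else 150))).astype(np.uint8)
    cv2.imwrite(f"pics/nut_{nm}.png",np.hstack([im,cv2.merge([m*255]*3)]))
    rc=cv2.minAreaRect(big(m));print("nut",432+(rc[0][0]-159.5)/4,-77-(rc[0][1]-159.5)/4,np.array(rc[1])/4,rc[2])
E
python3 m2.py; python3 -c "
import cv2,numpy as np
a=[cv2.imread('pics/'+n+'.png') for n in('sp_top','sp_scene')]
b=[cv2.imread('pics/'+n+'.png') for n in('nut_top','nut_scene')]
c=np.vstack([np.hstack([cv2.resize(x,(320,320)) for x in a]),])
cv2.imwrite('pics/c1.png',np.vstack([c]+[cv2.resize(x,(640,320)) for x in b])[:,:])
cv2.imwrite('pics/c1.png',cv2.resize(cv2.imread('pics/c1.png'),(400,600)))"
```

```text
top drive 617.601806640625 46.83268737792969 [117.43546295 117.45287323] 86.00909423828125
key 609.8614277958741 58.49389250814332 57.5625
key 606.0058988764044 38.39691011235955 55.625
tray ((524.7080078125, -320.414306640625), (308.1459655761719, 100.0713119506836), 4.195643901824951)
cover 432.64573669433594 -77.35884094238281 33.426143646240234
nut 432.25 -76.875 [13.   13.75] 90.0
scene drive 620.9400329589844 47.76319885253906 [116.39676666 116.4175415 ] 86.02750396728516
key 612.2688434982739 59.04214614499425 54.3125
tray ((541.7156372070312, -300.593505859375), (336.7592468261719, 138.1350860595703), 5.049149513244629)
cover 434.50877380371094 -77.62763595581055 32.41864013671875
nut 432.5227928161621 -62.453678131103516 [ 4.1799593  11.60034752] 4.39870548248291
```

View pics/c1.png

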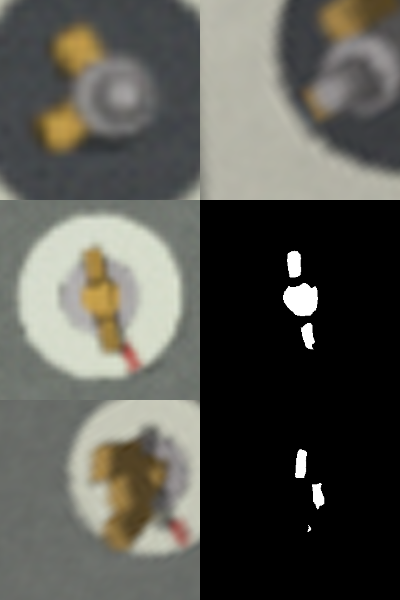

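Both views agree on hub_q at about (548,213), x axis 214.6°. The keys give the spindle centre at (617.9,46.6), x axis 124°. I'll turn first, then shift.

```bash
cat > go.py <<'E'
import sys
from h import *
def plan(x,y,z,phi=None):
    s=r.sense();p=s["eef_pos"];Rm=R.from_euler('xyz',s["tcp_rot"]);
    yaw=np.degrees(s["tcp_rot"][2]);turn=0
    R0=Rm
    d=np.array([x,y,z])-p
    print("clk",round(s["clock"],2),"pos",p.round(1),"jawdir",round(yaw+90,1),"tilt",np.degrees(Rm.as_matrix()[:,1]+[0,0,1]).round(2),"open",round(s["opening"],3),"F",np.round(s["contact_force"],1),"q6",np.degrees(s["qpos"][5]).round(1))
    if phi is not None:
        turn=-((phi-yaw-90+180)%360-180); R0=Rm*R.from_rotvec([0,np.radians(turn),0])
        q6=np.degrees(s["qpos"][5])+turn
        print("turn ay",round(turn,1),"(alt",round(turn-180*np.sign(turn),1),")")
    print("shift after turn (tool xyz mm)",R0.inv().apply(d).round(1),"len",np.linalg.norm(d).round(1))
a=[float(v) for v in sys.argv[1:]]
plan(*a)
E
python3 go.py 548.1 212.9 150 34.6
```

```text
clk 0.5 pos [ 171.4 -601.   231.2] jawdir -74.1 tilt [-0.  0.  0.] open 0.999 F [0.6 0.1 0.8] q6 -0.1
turn ay -108.7 (alt 71.3 )
shift after turn (tool xyz mm) [-456.    81.3  772.3] len 900.5
```

Emit:
send_rows(series=[[0,0,0,0,-8.5,0],[0,0,0,0,-8.5,0],[0,0,0,0,-8.5,0],[0,0,0,0,-8.5,0],[0,0,0,0,-8.5,0],[0,0,0,0,-8.5,0],[0,0,0,0,-8.5,0],[0,0,0,0,-8.5,0]], gripper=1, squeeze=40)

```text
clock: 1.3
eef_pos: [171.4, -601.0, 231.3]
tcp_rot: [-1.571, -0.0, -1.671]
contact_force: [-0.6, 1.0, 0.1]
opening: 1.002
```

Emit:
send_rows(series=[[0,0,0,0,-8.5,0],[0,0,0,0,-8.5,0],[0,0,0,0,-8.5,0],[0,0,0,0,-8.5,0],[0,0,0,0,-6.7,0]])

```text
clock: 1.8
eef_pos: [171.4, -601.0, 231.3]
tcp_rot: [-1.571, 0.0, -0.961]
contact_force: [0.5, -0.1, 0.3]
opening: 0.998
```

Emit:
send_rows(series=[[-0.022,0.002,0.038,0,0,0],[-0.022,0.002,0.038,0,0,0],[-0.022,0.002,0.038,0,0,0],[-0.022,0.002,0.038,0,0,0],[-0.022,0.002,0.038,0,0,0],[-0.022,0.002,0.038,0,0,0],[-0.022,0.002,0.038,0,0,0],[-0.022,0.002,0.038,0,0,0]])

```text
clock: 2.6
eef_pos: [322.1, -282.0, 215.5]
tcp_rot: [-1.571, -0.001, -0.967]
contact_force: [1.6, -0.1, -1.0]
opening: 0.995
```

Emit:
send_rows(series=[[-0.022,0.002,0.038,0,0,0],[-0.022,0.002,0.038,0,0,0],[-0.022,0.002,0.038,0,0,0],[-0.022,0.002,0.038,0,0,0],[-0.022,0.002,0.038,0,0,0],[-0.022,0.002,0.038,0,0,0],[-0.022,0.002,0.038,0,0,0],[-0.022,0.002,0.038,0,0,0]])

```text
clock: 3.4
eef_pos: [472.4, 36.0, 199.5]
tcp_rot: [-1.57, -0.001, -0.966]
contact_force: [1.6, -1.4, 0.0]
opening: 1.002
```

```bash
python3 go.py 548.1 212.9 150 34.6
```

```text
clk 3.4 pos [472.4  36.  199.5] jawdir 34.6 tilt [ 0.05 -0.    0.  ] open 1.002 F [ 1.6 -1.4  0. ] q6 -30.5
turn ay 0.0 (alt -180.0 )
shift after turn (tool xyz mm) [-102.7   49.6  162.7] len 198.7
```

Emit:
send_rows(series=[[-0.0205,0.01,0.0325,0,0,0],[-0.0205,0.01,0.0325,0,0,0],[-0.0205,0.01,0.0325,0,0,0],[-0.0205,0.01,0.0325,0,0,0],[-0.0205,0.01,0.0325,0,0,0],[0,0,0,0,0,0]])

```text
clock: 4.0
eef_pos: [548.5, 214.4, 148.1]
tcp_rot: [-1.57, 0.001, -0.964]
contact_force: [-0.1, -0.9, -0.7]
opening: 1.001
```

```bash
python3 go.py 548.1 212.9 -1 34.6
python3 - <<'E'
from h import *
f=cam("top");g=cam("scene")
cv2.imwrite("pics/a1.png",np.hstack([crop(f,249,237,60,3),crop(g,392,296,60,3)]))
try: print(hub(g,(548.3,212.5))[:3])
except Exception as e: print(e)
E
```

```text
clk 4.0 pos [548.5 214.4 148.1] jawdir 34.8 tilt [0.02 0.06 0.  ] open 1.001 F [-0.1 -0.9 -0.7] q6 -13.6
turn ay 0.2 (alt -179.8 )
shift after turn (tool xyz mm) [  1.1 149.1  -1.3] len 149.2
(array([546.04588448, 216.22737178]), np.float64(33.27768622686551), 2372.03125)
```

View pics/a1.png

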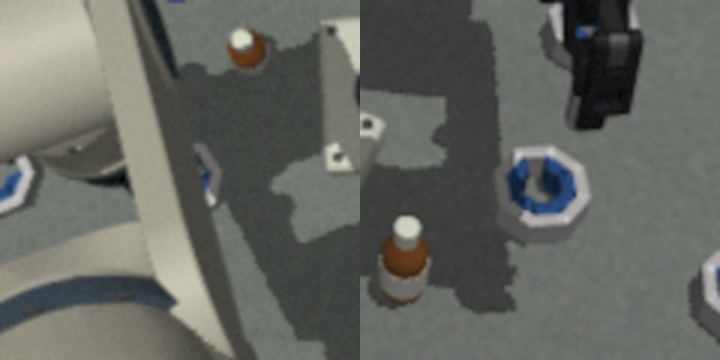

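The scene view shows the hub in shadow under the gripper at crop (545,190), unmoved. I'll go down.

Emit:
send_rows(series=[[0.001,0.03,-0.001,0,0,0],[0,0.03,0,0,0,0],[0,0.03,0,0,0,0],[0,0.03,0,0,0,0],[0,0.018,0,0,0,0],[0,0.01,0,0,0,0],[0,0,0,0,0,0]])

```text
clock: 4.8
eef_pos: [546.3, 208.2, 0.7]
tcp_rot: [-1.573, 0.0, -0.967]
contact_force: [0.5, 0.7, -0.4]
opening: 1.002
```

```bash
python3 go.py 548.1 212.9 0 34.6
```

```text
clk 4.8 pos [546.3 208.2   0.7] jawdir 34.6 tilt [-0.1  -0.04  0.  ] open 1.002 F [ 0.5  0.7 -0.4] q6 -13.8
turn ay -0.0 (alt 180.0 )
shift after turn (tool xyz mm) [-2.9  0.7  4.2] len 5.1
```

Emit:
send_rows(series=[[0,0,0,0,0,0],[0,0,0,0,0,0]])

```text
clock: 5.0
eef_pos: [547.9, 209.4, 2.6]
tcp_rot: [-1.569, -0.001, -0.967]
contact_force: [0.2, -0.1, 0.1]
opening: 1.0
```

```bash
python3 go.py 548.1 212.9 0 34.6
```

```text
clk 5.0 pos [547.9 209.4   2.6] jawdir 34.6 tilt [0.11 0.04 0.  ] open 1.0 F [ 0.2 -0.1  0.1] q6 -13.8
turn ay 0.0 (alt -180.0 )
shift after turn (tool xyz mm) [-2.8  2.6  2.1] len 4.3
```

Emit:
send_rows(series=[[-0.003,0.002,0.002,0,0,0],[0,0,0,0,0,0],[0,0,0,0,0,0],[0,0,0,0,0,0]])

```text
clock: 5.4
eef_pos: [547.0, 213.0, -0.6]
tcp_rot: [-1.571, -0.0, -0.966]
contact_force: [0.6, -0.1, -0.2]
opening: 1.004
```

```bash
python3 go.py 548.1 212.9 0 34.6
```

```text
clk 5.4 pos [547.  213.   -0.6] jawdir 34.6 tilt [0.01 0.   0.  ] open 1.004 F [ 0.6 -0.1 -0.2] q6 -13.5
turn ay 0.0 (alt -180.0 )
shift after turn (tool xyz mm) [ 0.7 -0.6  0.8] len 1.2
```

Emit:
send_rows(series=[[0.0005,0,0.0005,0,0,0],[0,0,0,0,0,0],[0,0,0,0,0,0],[0,0,0,0,0,0],[0,0,0,0,0,0],[0,0,0,0,0,0],[0,0,0,0,0,0],[0,0,0,0,0,0]], gripper=0, squeeze=40)

```text
clock: 6.2
eef_pos: [547.9, 212.8, -0.5]
tcp_rot: [-1.57, -0.0, -0.967]
contact_force: [-0.4, -0.8, 5.4]
opening: 0.694
```

```bash
python3 go.py 548.1 212.9 0 34.6
```

```text
clk 6.2 pos [ 5.479e+02  2.128e+02 -5.000e-01] jawdir 34.6 tilt [0.02 0.   0.  ] open 0.694 F [-0.4 -0.8  5.4] q6 -13.5
turn ay 0.0 (alt -180.0 )
shift after turn (tool xyz mm) [ 0.1 -0.5  0.2] len 0.6
```

Emit:
send_rows(series=[[0,-0.01,0,0,0,0],[0,-0.02,0,0,0,0],[0,-0.03,0,0,0,0],[0,-0.03,0,0,0,0],[0,-0.02,0,0,0,0],[0,-0.01,0,0,0,0]])

```text
clock: 6.8
eef_pos: [548.3, 213.1, 121.4]
tcp_rot: [-1.568, -0.0, -0.967]
contact_force: [1.3, -0.2, -1.6]
opening: 0.693
```

```bash
python3 go.py 617.9 46.6 115 -55.9
```

```text
clk 6.8 pos [548.3 213.1 121.4] jawdir 34.6 tilt [0.12 0.05 0.  ] open 0.693 F [ 1.3 -0.2 -1.6] q6 -13.5
turn ay 90.5 (alt -89.5 )
shift after turn (tool xyz mm) [ 35.7   6.4 176.9] len 180.6
```

Emit:
send_rows(series=[[0,0,0,0,8,0],[0,0,0,0,8,0],[0,0,0,0,8,0],[0,0,0,0,8,0],[0,0,0,0,8,0],[0,0,0,0,8,0],[0,0,0,0,8,0],[0,0,0,0,8,0]])

```text
clock: 7.6
eef_pos: [547.0, 212.5, 118.5]
tcp_rot: [-1.572, -0.001, -2.089]
contact_force: [-0.1, -0.1, -2.8]
opening: 0.692
```

Emit:
send_rows(series=[[0,0,0,0,8,0],[0,0,0,0,8,0],[0,0,0,0,6,0],[0,0,0,0,4.5,0],[0,0,0,0,0,0]])

```text
clock: 8.1
eef_pos: [547.1, 212.6, 118.6]
tcp_rot: [-1.571, -0.001, -2.547]
contact_force: [0.3, -0.0, -2.3]
opening: 0.691
```

Emit:
send_rows(series=[[0.004,0,0.019,0,0,0],[0.005,0,0.025,0,0,0],[0.006,0,0.03,0,0,0],[0.006,0,0.03,0,0,0],[0.006,0,0.03,0,0,0],[0.005,0,0.025,0,0,0],[0.003,0,0.015,0,0,0],[0,0,0.002,0,0,0]])

```text
clock: 8.9
eef_pos: [617.7, 46.1, 118.9]
tcp_rot: [-1.571, -0.0, -2.546]
contact_force: [-0.2, -0.0, -2.4]
opening: 0.693
```

Emit:
send_rows(series=[[0,0,0,0,0,0],[0,0,0,0,0,0],[0,0,0,0,0,0],[0,0,0,0,0,0]])

```text
clock: 9.3
eef_pos: [617.2, 48.3, 119.3]
tcp_rot: [-1.571, -0.0, -2.545]
contact_force: [-0.5, 0.5, -1.9]
opening: 0.692
```

```bash
python3 go.py 617.9 46.6 115 -55.9
python3 - <<'E'
from h import *
f=cam("top");g=cam("scene")
cv2.imwrite("pics/a2.png",np.hstack([crop(f,322,208,60,3),crop(g,302,260,60,3)]))
E
```

```text
clk 9.3 pos [617.2  48.3 119.3] jawdir -55.8 tilt [-0.01  0.    0.  ] open 0.692 F [-0.5  0.5 -1.9] q6 60.1
turn ay 0.1 (alt -179.9 )
shift after turn (tool xyz mm) [0.3 4.3 1.8] len 4.7
```

View pics/a2.png

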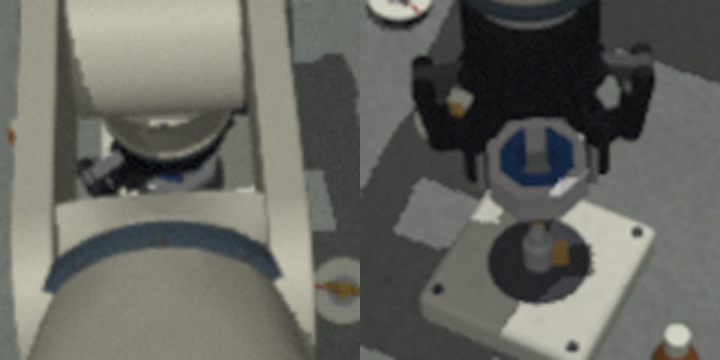

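The scene view shows the hub held level above the spindle, with a keyway at the back facing a key. I'll correct the position and lower it.

Emit:
send_rows(series=[[0,0.012,0.0018,0,0,0],[0,0.015,0,0,0,0],[0,0.012,0,0,0,0],[0,0.007,0,0,0,0],[0,0,0,0,0,0],[0,0,0,0,0,0],[0,0,0,0,0,0]])

```text
clock: 10.1
eef_pos: [618.9, 46.0, 73.7]
tcp_rot: [-1.57, 0.001, -2.546]
contact_force: [-0.2, -0.3, -2.0]
opening: 0.69
```

```bash
python3 go.py 617.7 46.5 30 -55.9
python3 - <<'E'
from h import *
g=cam("scene")
cv2.imwrite("pics/a3.png",crop(g,302,270,40,8))
E
```

```text
clk 10.1 pos [618.9  46.   73.7] jawdir -55.9 tilt [0.05 0.   0.  ] open 0.69 F [-0.2 -0.3 -2. ] q6 60.0
turn ay 0.0 (alt -180.0 )
shift after turn (tool xyz mm) [ 0.7 43.7 -1.1] len 43.7
```

View pics/a3.png

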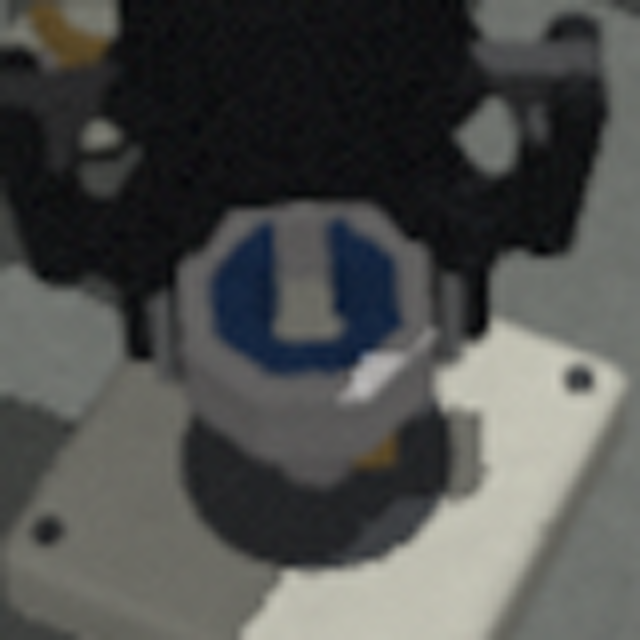

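Emit:
send_rows(series=[[0.0007,0.004,-0.001,0,0,0],[0,0.004,0,0,0,0],[0,0.004,0,0,0,0],[0,0.003,0,0,0,0],[0,0,0,0,0,0],[0,0,0,0,0,0]])

```text
clock: 10.75
eef_pos: [617.3, 46.4, 58.1]
tcp_rot: [-1.571, -0.0, -2.546]
contact_force: [0.1, -0.4, -2.6]
opening: 0.696
```

```bash
python3 go.py 617.7 46.5 30 -55.9
```

```text
clk 10.75 pos [617.3  46.4  58.1] jawdir -55.9 tilt [-0.01 -0.    0.  ] open 0.696 F [ 0.1 -0.4 -2.6] q6 60.0
turn ay 0.0 (alt -180.0 )
shift after turn (tool xyz mm) [-0.4 28.1  0.1] len 28.1
```

Emit:
send_rows(series=[[-0.0004,0.002,0,0,0,0],[0,0.002,0,0,0,0],[0,0.002,0,0,0,0],[0,0.001,0,0,0,0],[0,0,0,0,0,0],[0,0,0,0,0,0]])

```text
clock: 11.35
eef_pos: [617.6, 46.6, 51.3]
tcp_rot: [-1.571, -0.0, -2.546]
contact_force: [0.1, -1.0, -1.8]
opening: 0.694
```

Emit:
send_rows(series=[[0,0.002,0,0,0,0],[0,0.002,0,0,0,0],[0,0.001,0,0,0,0],[0,0,0,0,0,0],[0,0,0,0,0,0]])

```text
clock: 11.85
eef_pos: [617.6, 46.6, 46.2]
tcp_rot: [-1.571, -0.0, -2.546]
contact_force: [0.1, -0.1, -1.9]
opening: 0.693
```

```bash
python3 go.py 617.7 46.5 30 -55.9
```

```text
clk 11.85 pos [617.6  46.6  46.2] jawdir -55.9 tilt [-0.  0.  0.] open 0.693 F [ 0.1 -0.1 -1.9] q6 60.1
turn ay 0.0 (alt -180.0 )
shift after turn (tool xyz mm) [ 0.  16.2  0.2] len 16.2
```

Hub bottom is now below the key tops (48) with no contact. I'll continue down.

Emit:
send_rows(series=[[0,0.002,0,0,0,0],[0,0.003,0,0,0,0],[0,0.003,0,0,0,0],[0,0.003,0,0,0,0],[0,0.002,0,0,0,0],[0,0,0,0,0,0],[0,0,0,0,0,0]])

```text
clock: 12.55
eef_pos: [617.6, 46.6, 33.2]
tcp_rot: [-1.571, -0.0, -2.546]
contact_force: [0.4, 0.8, -1.9]
opening: 0.692
```

Emit:
send_rows(series=[[0,0.001,0,0,0,0],[0,0.001,0,0,0,0],[0,0.001,0,0,0,0],[0,0,0,0,0,0]])

```text
clock: 12.95
eef_pos: [617.5, 46.6, 30.2]
tcp_rot: [-1.571, -0.0, -2.546]
contact_force: [0.8, 0.7, -2.6]
opening: 0.692
```

Emit:
send_rows(series=[[0,0.001,0,0,0,0],[0,0,0,0,0,0]])

```text
clock: 13.15
eef_pos: [617.7, 46.6, 29.5]
tcp_rot: [-1.571, 0.0, -2.546]
contact_force: [-0.7, -0.5, 0.3]
opening: 0.693
```

Emit:
send_rows(series=[[0,0.001,0,0,0,0],[0,0,0,0,0,0]])

```text
clock: 13.35
eef_pos: [617.7, 46.6, 29.4]
tcp_rot: [-1.571, 0.0, -2.546]
contact_force: [-4.4, -0.1, 12.1]
opening: 0.694
```

Seated, with 12 N of contact. Release and lift.

Emit:
send_rows(series=[[0,-0.001,0,0,0,0],[0,0,0,0,0,0],[0,0,0,0,0,0],[0,0,0,0,0,0],[0,0,0,0,0,0],[0,0,0,0,0,0]], gripper=1)

```text
clock: 13.95
eef_pos: [617.6, 46.6, 29.1]
tcp_rot: [-1.571, -0.0, -2.546]
contact_force: [0.4, -0.5, 0.0]
opening: 1.0
```

Emit:
send_rows(series=[[0,-0.01,0,0,0,0],[0,-0.02,0,0,0,0],[0,-0.03,0,0,0,0],[0,-0.04,0,0,0,0],[0,-0.04,0,0,0,0],[0,-0.03,0,0,0,0],[0,-0.01,0,0,0,0]])

```text
clock: 14.65
eef_pos: [619.4, 46.7, 213.8]
tcp_rot: [-1.568, 0.005, -2.546]
contact_force: [0.5, -0.2, 0.1]
opening: 0.994
```

```bash
python3 go.py 432.6 -77.3 140
python3 - <<'E'
from h import *
f=cam("top");g=cam("scene")
cv2.imwrite("pics/a4.png",np.hstack([g["frame"][:,:,::-1]]))
cv2.imwrite("pics/a4t.png",f["frame"][:,:,::-1])
E
```

```text
clk 14.65 pos [619.4  46.7 213.8] jawdir -55.9 tilt [0.35 0.03 0.  ] open 0.994 F [ 0.5 -0.2  0.1] q6 60.1
shift after turn (tool xyz mm) [224.6  72.6  -2.3] len 236.1
```

View pics/a4.png

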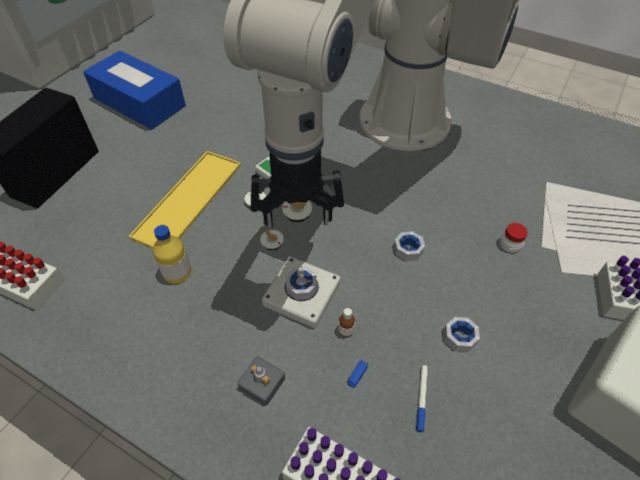

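View pics/a4t.png

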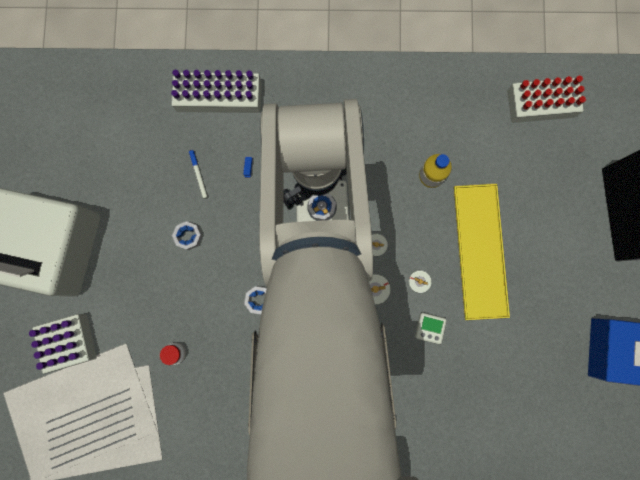

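The scene view shows the hub flush on the drive at (303,284). I'll swing aside and remeasure the cover and the other hubs.

```bash
python3 go.py 430 -300 200 11
```

```text
clk 14.75 pos [618.5  46.7 211.2] jawdir -55.9 tilt [0.19 0.01 0.  ] open 1.001 F [ 0.9  0.1 -0.5] q6 60.1
turn ay -66.9 (alt 113.1 )
shift after turn (tool xyz mm) [ 304.4   10.5 -251.2] len 394.8
```

Emit:
send_rows(series=[[0,0,0,0,-8.4,0],[0,0,0,0,-8.4,0],[0,0,0,0,-8.4,0],[0,0,0,0,-8.4,0],[0,0,0,0,-8.4,0],[0,0,0,0,-8.4,0],[0,0,0,0,-8.4,0],[0,0,0,0,-8.1,0]])

```text
clock: 15.55
eef_pos: [616.4, 46.5, 206.9]
tcp_rot: [-1.574, 0.0, -1.373]
contact_force: [-0.7, 0.3, 1.1]
opening: 1.006
```

Emit:
send_rows(series=[[0.038,0,-0.031,0,0,0],[0.038,0,-0.031,0,0,0],[0.038,0,-0.031,0,0,0],[0.038,0,-0.031,0,0,0],[0.038,0,-0.031,0,0,0],[0.038,0,-0.031,0,0,0],[0.038,0,-0.031,0,0,0],[0.038,0,-0.031,0,0,0]])

```text
clock: 16.35
eef_pos: [430.1, -300.0, 207.4]
tcp_rot: [-1.573, 0.002, -1.378]
contact_force: [0.4, -1.6, -0.4]
opening: 0.998
```

```bash
cat > m3.py <<'E'
from h import *
f=cam("top");g=cam("scene")
cv2.imwrite("pics/a5t.png",f["frame"][:,:,::-1])
im=rect(f,(432,-77),19,60,4);hsv=cv2.cvtColor(im,cv2.COLOR_BGR2HSV)
m=((hsv[:,:,2]>140)&(hsv[:,:,1]<70)).astype(np.uint8);m=cv2.morphologyEx(m,cv2.MORPH_CLOSE,np.ones((9,9)))
M=cv2.moments(cv2.convexHull(big(m)));c=np.array([432+(M['m10']/M['m00']-239.5)/4,-77-(M['m01']/M['m00']-239.5)/4]);print("cover",c,np.sqrt(M['m00']/16/np.pi))
im=rect(f,c,43,40,4);hsv=cv2.cvtColor(im,cv2.COLOR_BGR2HSV)
m=((hsv[:,:,0]>8)&(hsv[:,:,0]<30)&(hsv[:,:,1]>90)&(hsv[:,:,2]>60)).astype(np.uint8)
m=cv2.morphologyEx(m,cv2.MORPH_CLOSE,np.ones((7,7)))
cv2.imwrite("pics/nut2.png",np.hstack([im,cv2.merge([m*255]*3)]))
M=cv2.moments(big(m));px=[c[0]+(M['m10']/M['m00']-159.5)/4,c[1]-(M['m01']/M['m00']-159.5)/4]
print("nut",px,"angle",-np.degrees(.5*np.arctan2(2*M['mu11'],M['mu20']-M['mu02'])))
for n,c in [("s",(549,357)),("q on drive",(617.7,46.6)),("o",(403,186))]:
    for ff in(f,g):
        c1,a,A,p=hub(ff,c,54 if n[0]=="q" else 24);print(n,c1.round(1),round(a,1),"area",round(A))
E
python3 m3.py
```

```text
cover [432.62299986 -77.17604514] 34.89433896958854
nut [np.float64(432.98980386730574), np.float64(-77.22975337919647)] angle -77.27122557298264
s [549.5 357.9] 24.7 area 3042
s [550.  357.2] 25.2 area 2897
q on drive [617.7  46.6] 22.5 area 7014
q on drive [614.2  41.4] 21.4 area 5809
o [403.5 187.3] 37.3 area 3076
o [404.4 186.3] 37.0 area 2864
```

View pics/a5t.png

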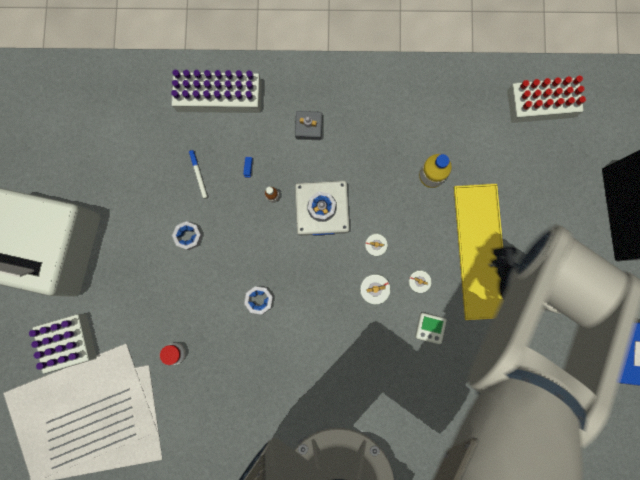

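View pics/nut2.png

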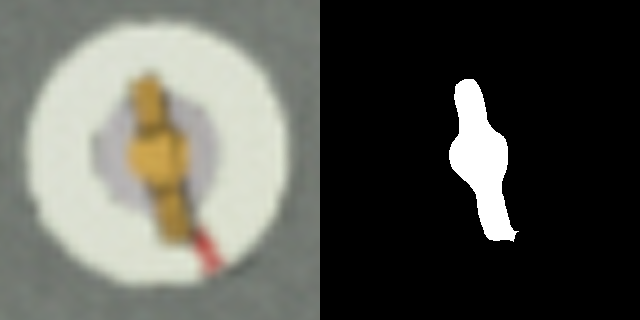

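The top view shows the cover (375,289), hubs (187,236) and (258,300) unmoved, and hub_q on the drive (322,207). I'll go to the nut with the jaw at 12.5°.

```bash
python3 go.py 432.8 -77.2 90 12.5
python3 - <<'E'
from h import *
f=cam("top")
cv2.imwrite("pics/q1.png",np.hstack([rect(f,(617.7,46.6),54,40,5),rect(f,(617.7,46.6),54,40,5)]))
E
```

```text
clk 16.45 pos [ 428.8 -302.9  207.5] jawdir 10.8 tilt [-0.17  0.01  0.  ] open 0.997 F [ 0.7  0.6 -0.4] q6 -46.0
turn ay -1.7 (alt 178.3 )
shift after turn (tool xyz mm) [-219.3  117.5   53.1] len 254.4
```

View pics/q1.png

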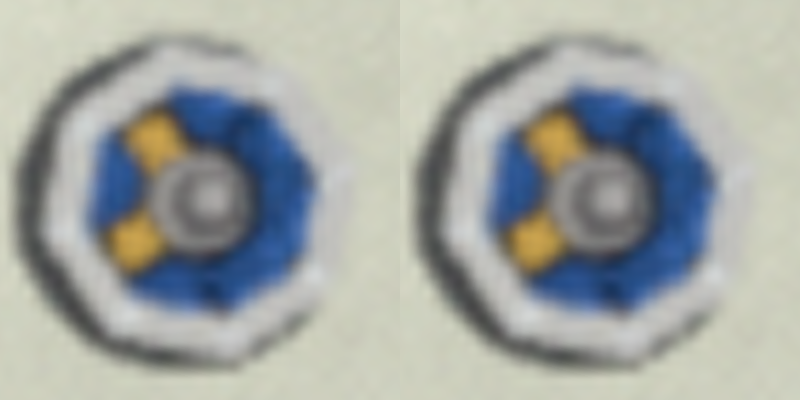

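The keys sit in hub_q's keyways, so the hub fits.

Emit:
send_rows(series=[[-0.02,0.005,0.005,0,-1.7,0],[-0.034,0.015,0.0082,0,0,0],[-0.035,0.02,0.0084,0,0,0],[-0.035,0.02,0.0084,0,0,0],[-0.035,0.02,0.0084,0,0,0],[-0.034,0.02,0.0082,0,0,0],[-0.026,0.017,0.0064,0,0,0],[0,0,0,0,0,0]], gripper=0.5)

```text
clock: 17.3
eef_pos: [433.6, -69.9, 89.4]
tcp_rot: [-1.576, 0.003, -1.345]
contact_force: [0.0, -0.1, 0.5]
opening: 0.499
```

Emit:
send_rows(series=[[0,0,0,0,0,0],[0,0,0,0,0,0],[0,0,0,0,0,0],[0,0,0,0,0,0],[0,0,0,0,0,0]])

```text
clock: 17.8
eef_pos: [436.6, -74.4, 92.6]
tcp_rot: [-1.57, -0.0, -1.35]
contact_force: [0.5, 0.3, 0.2]
opening: 0.504
```

```bash
python3 go.py 432.8 -77.2 22 12.5
```

```text
clk 17.8 pos [436.6 -74.4  92.6] jawdir 12.7 tilt [ 0.04 -0.01  0.  ] open 0.504 F [0.5 0.3 0.2] q6 -22.5
turn ay 0.2 (alt -179.8 )
shift after turn (tool xyz mm) [ 1.9 70.6 -4.4] len 70.8
```

Emit:
send_rows(series=[[0.0019,0.01,-0.0044,0,0,0],[0,0.02,0,0,0,0],[0,0.02,0,0,0,0],[0,0.012,0,0,0,0],[0,0.004,0,0,0,0],[0,0,0,0,0,0],[0,0,0,0,0,0],[0,0,0,0,0,0]])

```text
clock: 18.6
eef_pos: [433.1, -76.8, 26.9]
tcp_rot: [-1.57, -0.0, -1.349]
contact_force: [-0.2, -0.6, 0.7]
opening: 0.499
```

```bash
python3 go.py 432.8 -77.2 22 12.5
```

```text
clk 18.6 pos [433.1 -76.8  26.9] jawdir 12.7 tilt [ 0.07 -0.01  0.  ] open 0.499 F [-0.2 -0.6  0.7] q6 -23.0
turn ay 0.2 (alt -179.8 )
shift after turn (tool xyz mm) [ 0.3  4.9 -0.4] len 4.9
```

Emit:
send_rows(series=[[0,0.0045,0,0,0,0],[0,0,0,0,0,0],[0,0,0,0,0,0]])

```text
clock: 18.9
eef_pos: [432.5, -76.7, 21.8]
tcp_rot: [-1.571, -0.0, -1.349]
contact_force: [0.2, 0.6, 0.1]
opening: 0.496
```

Emit:
send_rows(series=[[0,0,0,0,0,0],[0,0,0,0,0,0],[0,0,0,0,0,0],[0,0,0,0,0,0],[0,0,0,0,0,0],[0,0,0,0,0,0]], gripper=0, squeeze=60)

```text
clock: 19.5
eef_pos: [432.6, -76.7, 22.0]
tcp_rot: [-1.571, -0.0, -1.349]
contact_force: [-1.0, 1.9, 6.1]
opening: 0.077
```

```bash
python3 go.py 432.8 -77.2 22 12.5
```

```text
clk 19.5 pos [432.6 -76.7  22. ] jawdir 12.7 tilt [0.01 0.   0.  ] open 0.077 F [-1.   1.9  6.1] q6 -23.0
turn ay 0.2 (alt -179.8 )
shift after turn (tool xyz mm) [ 0.5 -0.   0. ] len 0.5
```

Emit:
send_rows(series=[[0,-0.005,0,0,0,0],[0,-0.015,0,0,0,0],[0,-0.025,0,0,0,0],[0,-0.03,0,0,0,0],[0,-0.02,0,0,0,0],[0,-0.01,0,0,0,0],[0,0,0,0,0,0],[0,0,0,0,0,0]])

```text
clock: 20.3
eef_pos: [431.8, -76.6, 126.0]
tcp_rot: [-1.572, 0.0, -1.349]
contact_force: [-0.1, 0.5, -5.2]
opening: 0.078
```

```bash
python3 go.py 617.7 46.6 125 152
python3 - <<'E'
from h import *
g=cam("scene")
cv2.imwrite("pics/b1.png",crop(g,300,180,80,4))
E
```

```text
clk 20.3 pos [431.8 -76.6 126. ] jawdir 12.7 tilt [-0.07  0.01  0.  ] open 0.078 F [-0.1  0.5 -5.2] q6 -23.0
turn ay -139.3 (alt 40.7 )
shift after turn (tool xyz mm) [ 196.1    0.8 -106.3] len 223.0
```

View pics/b1.png

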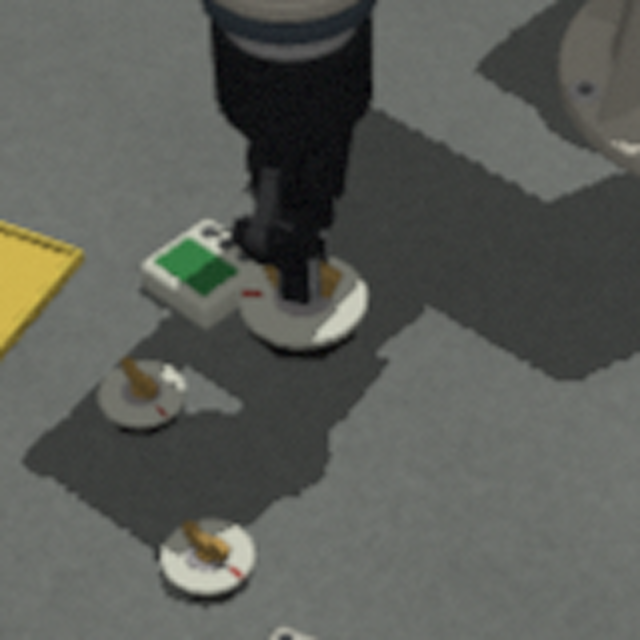

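Emit:
send_rows(series=[[0,0,0,0,-6,0],[0,0,0,0,-8.5,0],[0,0,0,0,-8.5,0],[0,0,0,0,-8.5,0],[0,0,0,0,-8.5,0],[0,0,0,0,-8.5,0],[0,0,0,0,-8.5,0],[0,0,0,0,-8.5,0]])

```text
clock: 21.15
eef_pos: [431.6, -76.6, 125.4]
tcp_rot: [-1.571, 0.003, -0.2]
contact_force: [0.0, -0.6, -4.2]
opening: 0.079
```

Emit:
send_rows(series=[[0,0,0,0,-8.5,0],[0,0,0,0,-8.5,0],[0,0,0,0,-8.5,0],[0,0,0,0,-8.5,0],[0,0,0,0,-8.5,0],[0,0,0,0,-8.5,0],[0,0,0,0,-8.5,0],[0,0,0,0,-8.5,0]])

```text
clock: 21.95
eef_pos: [431.6, -76.5, 125.4]
tcp_rot: [-1.568, 0.001, 0.987]
contact_force: [-1.1, -0.5, -4.6]
opening: 0.075
```

```bash
python3 go.py 617.7 46.6 125 152
```

```text
clk 21.95 pos [431.6 -76.5 125.4] jawdir 146.6 tilt [-0.15  0.03  0.  ] open 0.075 F [-1.1 -0.5 -4.6] q6 -156.8
turn ay -5.4 (alt 174.6 )
shift after turn (tool xyz mm) [ 196.1   -0.  -106.5] len 223.2
```

Emit:
send_rows(series=[[0.015,0,-0.0064,0,0,0],[0.03,0,-0.0128,0,0,0],[0.038,0,-0.0162,0,0,0],[0.038,0,-0.0162,0,0,0],[0.038,0,-0.0162,0,0,0],[0.03,0,-0.0128,0,0,0],[0.016,0,-0.007,0,0,0],[0,0,0,0,0,0]])

```text
clock: 22.75
eef_pos: [621.6, 47.2, 125.3]
tcp_rot: [-1.571, -0.001, 0.979]
contact_force: [-0.7, -0.1, -5.0]
opening: 0.076
```

Emit:
send_rows(series=[[0,0.01,0,0,0,0],[0,0.01,0,0,0,0],[0,0,0,0,0,0],[0,0,0,0,0,0],[0,0,0,0,0,0],[0,0,0,0,0,0]])

```text
clock: 23.35
eef_pos: [619.6, 44.8, 107.3]
tcp_rot: [-1.571, -0.001, 0.981]
contact_force: [0.2, -0.4, -4.2]
opening: 0.077
```

```bash
python3 go.py 617.7 46.6 76
python3 - <<'E'
from h import *
f=cam("top");g=cam("scene")
cv2.imwrite("pics/b2.png",np.hstack([crop(g,302,270,45,8),]))
cv2.imwrite("pics/b2f.png",g["frame"][:,:,::-1])
E
```

```text
clk 23.35 pos [619.6  44.8 107.3] jawdir 146.2 tilt [0.05 0.   0.  ] open 0.077 F [ 0.2 -0.4 -4.2] q6 -142.2
shift after turn (tool xyz mm) [ 0.5 31.3  2.6] len 31.4
```

View pics/b2.png

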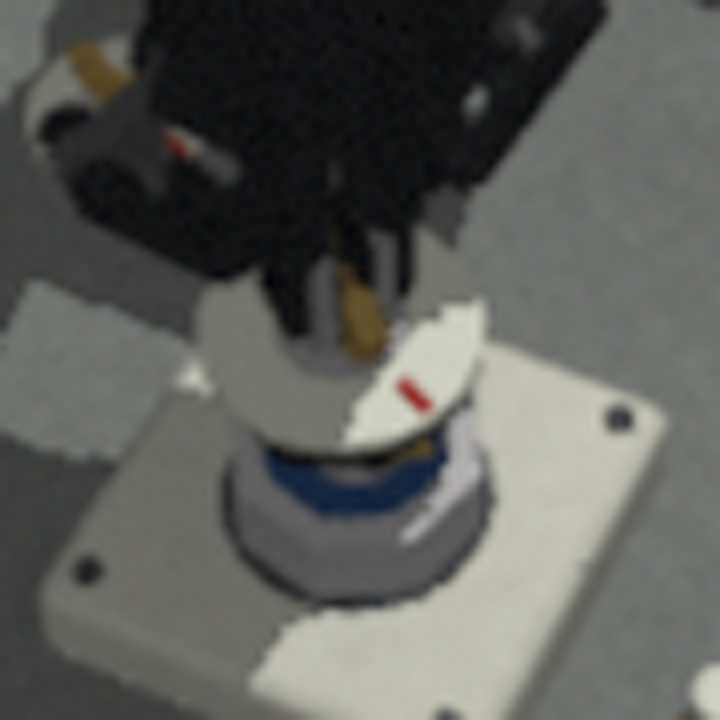

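Emit:
send_rows(series=[[0.0005,0.005,0.0026,0,0,0],[0,0.005,0,0,0,0],[0,0.004,0,0,0,0],[0,0,0,0,0,0],[0,0,0,0,0,0],[0,0,0,0,0,0],[0,0,0,0,0,0]])

```text
clock: 24.15
eef_pos: [617.6, 46.8, 93.0]
tcp_rot: [-1.571, -0.0, 0.981]
contact_force: [0.6, 1.3, -5.2]
opening: 0.07
```

```bash
python3 go.py 617.7 46.6 76
```

```text
clk 24.15 pos [617.6  46.8  93. ] jawdir 146.2 tilt [0.02 0.   0.  ] open 0.07 F [ 0.6  1.3 -5.2] q6 -142.0
shift after turn (tool xyz mm) [-0.1 17.  -0.2] len 17.0
```

Emit:
send_rows(series=[[0,0.002,0,0,0,0],[0,0.002,0,0,0,0],[0,0.002,0,0,0,0],[0,0.002,0,0,0,0],[0,0,0,0,0,0]])

```text
clock: 24.65
eef_pos: [617.2, 46.8, 84.4]
tcp_rot: [-1.57, 0.0, 0.981]
contact_force: [-0.4, 0.9, -4.6]
opening: 0.077
```

Emit:
send_rows(series=[[0,0.002,0,0,0,0],[0,0.002,0,0,0,0],[0,0.002,0,0,0,0],[0,0,0,0,0,0]])

```text
clock: 25.05
eef_pos: [617.2, 46.8, 78.4]
tcp_rot: [-1.57, 0.0, 0.981]
contact_force: [0.4, 0.2, -4.7]
opening: 0.076
```

Emit:
send_rows(series=[[0,0.001,0,0,0,0],[0,0.001,0,0,0,0],[0,0,0,0,0,0]])

```text
clock: 25.35
eef_pos: [617.4, 46.8, 76.7]
tcp_rot: [-1.571, 0.0, 0.981]
contact_force: [0.3, 0.2, -5.8]
opening: 0.075
```

Emit:
send_rows(series=[[0,0.001,0,0,0,0],[0,0,0,0,0,0]])

```text
clock: 25.55
eef_pos: [617.5, 46.8, 76.1]
tcp_rot: [-1.571, -0.0, 0.981]
contact_force: [-0.8, -0.2, -1.0]
opening: 0.078
```

Emit:
send_rows(series=[[0,0.001,0,0,0,0],[0,0,0,0,0,0]])

```text
clock: 25.75
eef_pos: [617.6, 46.8, 76.0]
tcp_rot: [-1.571, -0.0, 0.981]
contact_force: [-5.4, 0.4, 8.5]
opening: 0.075
```

Seated at underside 54. Now turn clockwise (+ay).

Emit:
send_rows(series=[[0,0,0,0,5,0],[0,0,0,0,7.5,0],[0,0,0,0,7.5,0],[0,0,0,0,7.5,0],[0,0,0,0,7.5,0],[0,0,0,0,7.5,0],[0,0,0,0,7.5,0],[0,0,0,0,7.5,0]])

```text
clock: 26.55
eef_pos: [617.2, 47.5, 76.0]
tcp_rot: [-1.57, 0.0, -0.028]
contact_force: [-5.6, 3.6, 10.4]
opening: 0.078
```

Emit:
send_rows(series=[[0,0,0,0,7.5,0],[0,0,0,0,7.5,0],[0,0,0,0,7.5,0],[0,0,0,0,7.5,0],[0,0,0,0,7.5,0],[0,0,0,0,7.5,0],[0,0,0,0,7.5,0],[0,0,0,0,7.5,0]])

```text
clock: 27.35
eef_pos: [617.7, 48.1, 76.0]
tcp_rot: [-1.569, 0.001, -1.075]
contact_force: [-3.2, 6.4, 7.5]
opening: 0.077
```

```bash
python3 go.py 617.7 46.6 76
python3 - <<'E'
from h import *
print(r.sense()["wrist_torque"])
g=cam("scene")
cv2.imwrite("pics/b3.png",np.hstack([crop(g,302,270,45,8),]))
E
```

```text
clk 27.35 pos [617.7  48.1  76. ] jawdir 28.4 tilt [0.05 0.1  0.  ] open 0.077 F [-3.2  6.4  7.5] q6 -24.2
shift after turn (tool xyz mm) [ 1.3  0.  -0.7] len 1.5
[1.09231943 0.71159051 0.02099947]
```

View pics/b3.png

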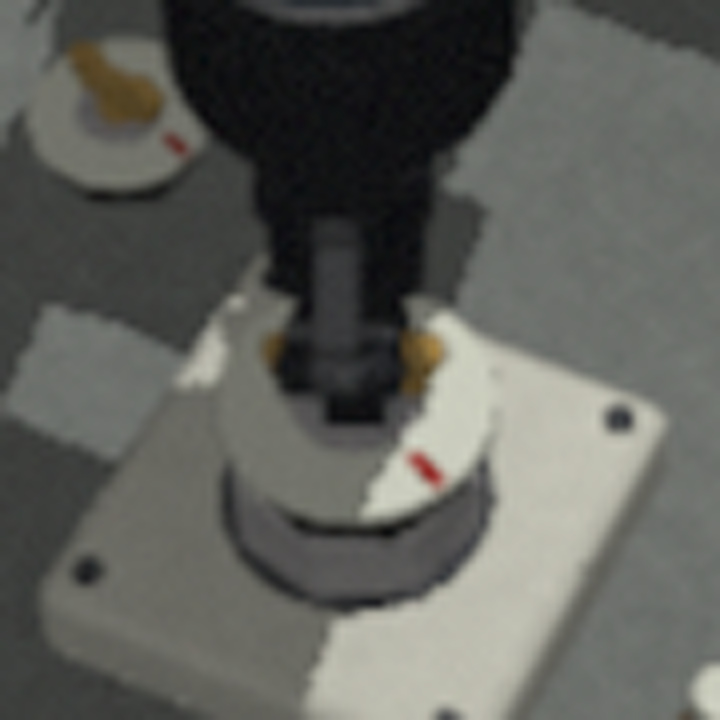

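The index bar at (425,470) stayed put while the nut turned, so I'll continue.

Emit:
send_rows(series=[[0,0,0,0,7.5,0],[0,0,0,0,7.5,0],[0,0,0,0,7.5,0],[0,0,0,0,7.5,0],[0,0,0,0,7.5,0],[0,0,0,0,7.5,0],[0,0,0,0,7.5,0],[0,0,0,0,7.5,0]])

```text
clock: 28.2
eef_pos: [618.5, 47.9, 76.0]
tcp_rot: [-1.57, 0.003, -2.122]
contact_force: [-0.7, 5.5, 5.2]
opening: 0.073
```

Emit:
send_rows(series=[[0,0,0,0,7.5,0],[0,0,0,0,7.5,0],[0,0,0,0,7.5,0],[0,0,0,0,7.5,0],[0,0,0,0,7.5,0],[0,0,0,0,7.5,0],[0,0,0,0,7.5,0],[0,0,0,0,7.5,0]])

```text
clock: 29.0
eef_pos: [618.8, 47.0, 76.0]
tcp_rot: [-1.571, 0.003, 3.114]
contact_force: [-0.6, -0.2, 4.2]
opening: 0.081
```

```bash
python3 go.py 617.7 46.6 76
python3 - <<'E'
from h import *
print(r.sense()["wrist_torque"])
g=cam("scene")
cv2.imwrite("pics/b4.png",np.hstack([crop(g,302,270,45,8),]))
E
```

```text
clk 29.0 pos [618.8  47.   76. ] jawdir 268.4 tilt [0.17 0.01 0.  ] open 0.081 F [-0.6 -0.2  4.2] q6 95.8
shift after turn (tool xyz mm) [ 1.1 -0.   0.4] len 1.2
[0.04650393 0.07683593 0.09522673]
```

View pics/b4.png

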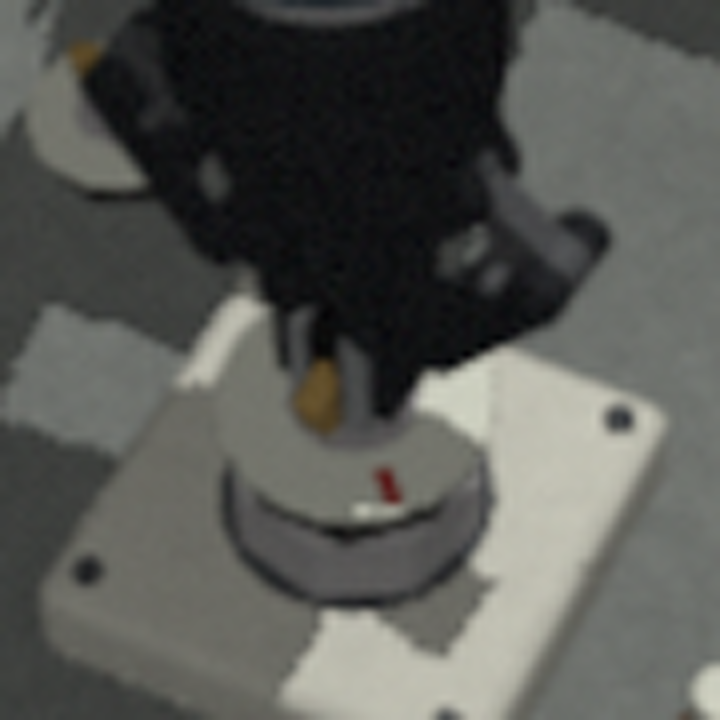

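The bar moved clockwise to (388,485) and torque rose to 0.095 N m, so the stop has been reached. I'll turn slightly more, then open and lift.

Emit:
send_rows(series=[[0,0,0,0,5,0],[0,0,0,0,5,0],[0,0,0,0,0,0],[0,-0.0005,0,0,0,0]])

```text
clock: 29.45
eef_pos: [618.7, 46.9, 76.1]
tcp_rot: [-1.572, 0.003, 2.947]
contact_force: [2.5, 0.3, -2.1]
opening: 0.074
```

Emit:
send_rows(series=[[0,0,0,0,0,0],[0,0,0,0,0,0],[0,0,0,0,0,0],[0,0,0,0,0,0]], gripper=0.5)

```text
clock: 29.85
eef_pos: [617.3, 46.8, 75.2]
tcp_rot: [-1.571, -0.0, 2.945]
contact_force: [0.1, 0.9, 1.4]
opening: 0.504
```

Emit:
send_rows(series=[[0,-0.01,0,0,0,0],[0,-0.02,0,0,0,0],[0,-0.03,0,0,0,0],[0,-0.03,0,0,0,0],[0,-0.02,0,0,0,0],[0,-0.01,0,0,0,0]])

```text
clock: 30.45
eef_pos: [618.5, 46.9, 198.2]
tcp_rot: [-1.572, 0.003, 2.945]
contact_force: [1.1, 0.3, -0.4]
opening: 0.499
```

```bash
python3 go.py 404 186.8 150 37.2
python3 - <<'E'
from h import *
print(r.sense()["wrist_torque"])
g=cam("scene");f=cam("top")
cv2.imwrite("pics/b5.png",np.hstack([crop(g,302,270,45,8),]))
for ff in(f,g):
  for n,c in [("s",(549.7,357.5)),("o",(404,186.8))]:
    try: print(n,hub(ff,c)[:3])
    except Exception as e: print(e)
E
```

```text
clk 30.45 pos [618.5  46.9 198.2] jawdir 258.7 tilt [0.2  0.02 0.  ] open 0.499 F [ 1.1  0.3 -0.4] q6 105.5
turn ay -138.5 (alt 41.5 )
shift after turn (tool xyz mm) [-241.2   47.5  -86.4] len 260.5
[-0.0051476  -0.00808992 -0.01814499]
s (array([549.45315343, 357.66041179]), np.float64(24.645719468917264), 2935.46875)
o (array([404.69126275, 193.30325844]), np.float64(33.53039300982145), 2294.65625)
s (array([549.94059354, 357.16664464]), np.float64(25.219531613003124), 2950.90625)
o (array([404.26759101, 186.27659844]), np.float64(36.95881049498013), 2930.875)
```

View pics/b5.png

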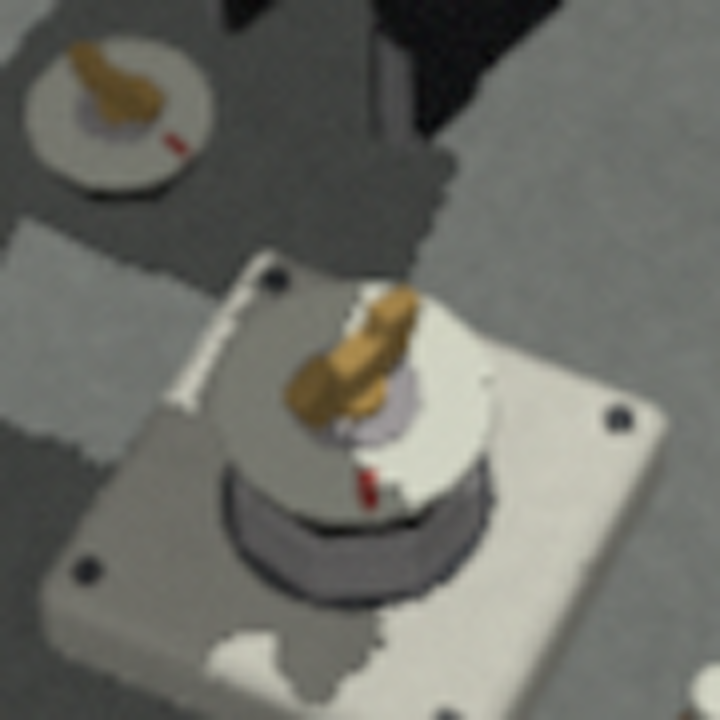

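The cover is seated and the bar slipped to (368,488), so the nut is snug. Next is hub_o, with the jaw at 262.2°.

```bash
python3 go.py 403.9 186.9 110 262.2
```

```text
clk 30.55 pos [618.2  46.9 197. ] jawdir 258.7 tilt [0.16 0.01 0.  ] open 0.504 F [ 0.5 -0.8  0.3] q6 105.5
turn ay -3.5 (alt 176.5 )
shift after turn (tool xyz mm) [ 231.6   86.4 -109.6] len 270.4
```

Emit:
send_rows(series=[[0,0,0,0,-3.5,0],[0.02,0.007,-0.0095,0,0,0],[0.036,0.014,-0.017,0,0,0],[0.04,0.015,-0.019,0,0,0],[0.04,0.015,-0.019,0,0,0],[0.04,0.015,-0.019,0,0,0],[0.036,0.014,-0.017,0,0,0],[0.02,0.006,-0.0095,0,0,0]], gripper=1)

```text
clock: 31.35
eef_pos: [398.1, 187.2, 107.0]
tcp_rot: [-1.568, -0.004, 3.007]
contact_force: [0.1, -0.5, 0.3]
opening: 1.002
```

Emit:
send_rows(series=[[0,0,0,0,0,0],[0,0,0,0,0,0],[0,0,0,0,0,0],[0,0,0,0,0,0],[0,0,0,0,0,0]])

```text
clock: 31.85
eef_pos: [403.3, 186.9, 109.4]
tcp_rot: [-1.571, 0.0, 3.005]
contact_force: [-0.1, 0.2, -0.0]
opening: 0.995
```

```bash
python3 go.py 403.9 186.9 0 262.2; python3 -c "
from h import *
g=cam('scene');print(hub(g,(404,186.8))[:3])
cv2.imwrite('pics/d1.png',crop(g,409,235,60,5))"
```

```text
clk 31.85 pos [403.3 186.9 109.4] jawdir 262.2 tilt [0.03 0.01 0.  ] open 0.995 F [-0.1  0.2 -0. ] q6 122.5
turn ay -0.0 (alt 180.0 )
shift after turn (tool xyz mm) [-6.000e-01  1.094e+02 -1.000e-01] len 109.4
(array([392.29483672, 192.42368304]), np.float64(14.492212685694863), 1366.21875)
```

View pics/d1.png

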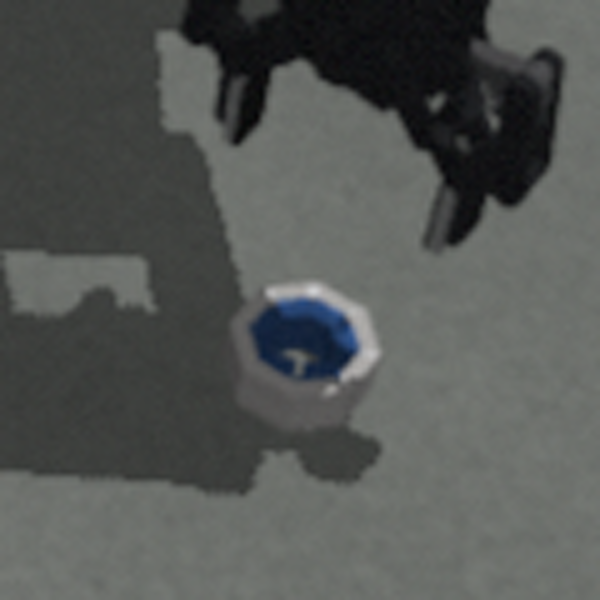

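The hub is at image (411,242) between the fingers, unmoved.

Emit:
send_rows(series=[[0,0.012,0,0,0,0],[0,0.025,0,0,0,0],[0,0.03,0,0,0,0],[0,0.025,0,0,0,0],[0,0.012,0,0,0,0],[0,0.005,0,0,0,0],[0,0,0,0,0,0],[0,0,0,0,0,0]])

```text
clock: 32.7
eef_pos: [403.0, 187.5, 0.9]
tcp_rot: [-1.571, 0.001, 3.006]
contact_force: [0.5, 0.0, -0.8]
opening: 0.999
```

```bash
python3 go.py 403.9 186.9 0 262.2
```

```text
clk 32.7 pos [403.  187.5   0.9] jawdir 262.2 tilt [0.06 0.03 0.  ] open 0.999 F [ 0.5  0.  -0.8] q6 122.5
turn ay 0.0 (alt -180.0 )
shift after turn (tool xyz mm) [-0.9  0.9  0.4] len 1.4
```

Emit:
send_rows(series=[[0,0,0,0,0,0],[0,0,0,0,0,0],[0,0,0,0,0,0],[0,0,0,0,0,0],[0,0,0,0,0,0],[0,0,0,0,0,0],[0,0,0,0,0,0],[0,0,0,0,0,0]], gripper=0, squeeze=40)

```text
clock: 33.5
eef_pos: [403.0, 187.5, 1.2]
tcp_rot: [-1.572, 0.001, 3.006]
contact_force: [-1.3, -0.8, 8.2]
opening: 0.691
```

Emit:
send_rows(series=[[0,-0.01,0,0,0,0],[0,-0.02,0,0,0,0],[0,-0.03,0,0,0,0],[0,-0.03,0,0,0,0],[0,-0.03,0,0,0,0],[0,-0.02,0,0,0,0],[0,-0.01,0,0,0,0]])

```text
clock: 34.2
eef_pos: [403.1, 187.5, 152.7]
tcp_rot: [-1.573, 0.003, 3.006]
contact_force: [0.7, 0.3, -2.3]
opening: 0.691
```

```bash
python3 go.py 454.9 -325.5 150 184.2
```

```text
clk 34.2 pos [403.1 187.5 152.7] jawdir 262.2 tilt [0.17 0.08 0.  ] open 0.691 F [ 0.7  0.3 -2.3] q6 122.5
turn ay 78.0 (alt -102.0 )
shift after turn (tool xyz mm) [-515.5    2.2  -14. ] len 515.7
```

Emit:
send_rows(series=[[-0.005,0,0.02,0,0,0],[-0.01,0,0.04,0,0,0],[-0.01,0,0.043,0,0,0],[-0.01,0,0.043,0,0,0],[-0.01,0,0.043,0,0,0],[-0.01,0,0.043,0,0,0],[-0.01,0,0.043,0,0,0],[-0.01,0,0.043,0,0,0]])

```text
clock: 35.0
eef_pos: [433.0, -139.7, 150.1]
tcp_rot: [-1.571, -0.001, 3.006]
contact_force: [1.2, 0.4, -3.0]
opening: 0.694
```

Emit:
send_rows(series=[[-0.01,0,0.043,0,0,0],[-0.011,0,0.043,0,0,0],[-0.01,0,0.042,0,0,0],[-0.009,0,0.035,0,0,0],[-0.005,0,0.02,0,0,0],[0,0,0,0,7.8,0],[0,0,0,0,7.8,0],[0,0,0,0,7.8,0]])

```text
clock: 35.8
eef_pos: [452.9, -324.8, 149.7]
tcp_rot: [-1.571, -0.002, 2.591]
contact_force: [-0.1, 0.6, -2.9]
opening: 0.69
```

Emit:
send_rows(series=[[0,0,0,0,7.8,0],[0,0,0,0,7.8,0],[0,0,0,0,7.8,0],[0,0,0,0,7.8,0],[0,0,0,0,7.8,0],[0,0,0,0,7.8,0],[0,0,0,0,7.8,0],[0,0,0,0,0,0]])

```text
clock: 36.6
eef_pos: [453.2, -324.6, 150.0]
tcp_rot: [-1.57, -0.001, 1.643]
contact_force: [-0.3, -0.4, -2.1]
opening: 0.691
```

```bash
python3 go.py 454.9 -325.5 50 184.2
```

```text
clk 36.6 pos [ 453.2 -324.6  150. ] jawdir 184.1 tilt [-0.05  0.05  0.  ] open 0.691 F [-0.3 -0.4 -2.1] q6 140.1
turn ay -0.1 (alt 179.9 )
shift after turn (tool xyz mm) [ -1.2 100.   -1.7] len 100.0
```

Emit:
send_rows(series=[[-0.001,0.015,-0.0015,0,0,0],[0,0.03,0,0,0,0],[0,0.03,0,0,0,0],[0,0.03,0,0,0,0],[0,0.02,0,0,0,0],[0,0.01,0,0,0,0],[0,0,0,0,0,0],[0,0,0,0,0,0]])

```text
clock: 37.4
eef_pos: [455.4, -326.4, 15.5]
tcp_rot: [-1.571, 0.0, 1.646]
contact_force: [-0.6, -0.8, -1.9]
opening: 0.69
```

```bash
python3 go.py 454.9 -325.5 5.2 184.2; python3 -c "
from h import *
g=cam('scene');f=cam('top')
cv2.imwrite('pics/d2.png',np.hstack([crop(g,215,200,60,3),crop(f,485,260,60,3)]))"
```

```text
clk 37.4 pos [ 455.4 -326.4   15.5] jawdir 184.3 tilt [ 0.02 -0.01  0.  ] open 0.69 F [-0.6 -0.8 -1.9] q6 139.9
turn ay 0.1 (alt -179.9 )
shift after turn (tool xyz mm) [ 1.  10.3  0.4] len 10.4
```

View pics/d2.png

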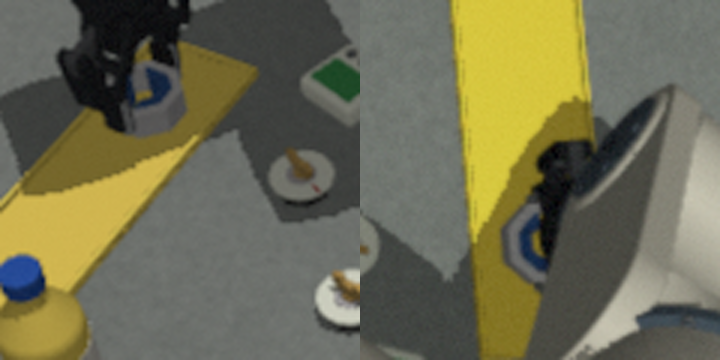

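The hub is over the tray floor, clear of both walls. Lower and release.

Emit:
send_rows(series=[[0.001,0.003,0,0,0,0],[0,0.003,0,0,0,0],[0,0.002,0,0,0,0],[0,0.001,0,0,0,0],[0,0,0,0,0,0]])

```text
clock: 38.0
eef_pos: [454.9, -325.2, 6.1]
tcp_rot: [-1.571, -0.0, 1.644]
contact_force: [0.3, 0.4, -1.8]
opening: 0.695
```

Emit:
send_rows(series=[[0,0.001,0,0,0,0],[0,0.0005,0,0,0,0],[0,0,0,0,0,0]])

```text
clock: 38.3
eef_pos: [455.1, -325.4, 5.3]
tcp_rot: [-1.571, 0.0, 1.644]
contact_force: [-2.8, 2.2, 5.5]
opening: 0.693
```

Emit:
send_rows(series=[[0,-0.001,0,0,0,0],[0,0,0,0,0,0],[0,0,0,0,0,0],[0,0,0,0,0,0],[0,0,0,0,0,0]], gripper=1)

```text
clock: 38.8
eef_pos: [455.0, -325.3, 5.7]
tcp_rot: [-1.571, -0.0, 1.644]
contact_force: [0.4, 0.6, -0.2]
opening: 0.999
```

Emit:
send_rows(series=[[0,-0.01,0,0,0,0],[0,-0.02,0,0,0,0],[0,-0.03,0,0,0,0],[0,-0.04,0,0,0,0],[0,-0.04,0,0,0,0],[0,-0.03,0,0,0,0],[0,-0.015,0,0,0,0],[0,0,0,0,-8.5,0]])

```text
clock: 39.6
eef_pos: [456.3, -326.2, 194.5]
tcp_rot: [-1.574, 0.004, 1.793]
contact_force: [-0.2, -0.1, -0.6]
opening: 0.999
```

Emit:
send_rows(series=[[0,0,0,0,-8.5,0],[0,0,0,0,-8.5,0],[0,0,0,0,-8.5,0],[0,0,0,0,-8.5,0],[0,0,0,0,-8.5,0],[0,0,0,0,-8.5,0],[0,0,0,0,-8.5,0],[0,0,0,0,-8.5,0]])

```text
clock: 40.4
eef_pos: [454.9, -325.2, 191.5]
tcp_rot: [-1.571, 0.0, 2.986]
contact_force: [1.1, -0.8, 0.1]
opening: 1.0
```

Emit:
send_rows(series=[[0,0,0,0,-8.5,0],[0,0,0,0,-8.5,0],[0,0,0,0,-8.5,0],[0,0,0,0,-8.5,0]])

```text
clock: 40.8
eef_pos: [454.9, -325.2, 191.5]
tcp_rot: [-1.57, 0.0, -2.704]
contact_force: [0.2, 0.1, 0.7]
opening: 1.003
```

```bash
python3 go.py 549.6 357.5 120 294.8; python3 -c "
from h import *
g=cam('scene');f=cam('top')
cv2.imwrite('pics/d3.png',np.vstack([g['frame'],f['frame']])[:,:,::-1][::2,::2])
for ff in(f,g):print(hub(ff,(549.7,357.5))[:3])"
```

```text
clk 40.8 pos [ 454.9 -325.2  191.5] jawdir -64.9 tilt [ 0.02 -0.01  0.  ] open 1.003 F [0.2 0.1 0.7] q6 29.2
turn ay 0.3 (alt -179.7 )
shift after turn (tool xyz mm) [-372.3   71.4 -580. ] len 692.9
(array([549.51546109, 357.90343413]), np.float64(24.638321352788324), 3057.96875)
(array([550.0132724 , 357.14504451]), np.float64(25.245528998487217), 2902.75)
```

View pics/d3.png

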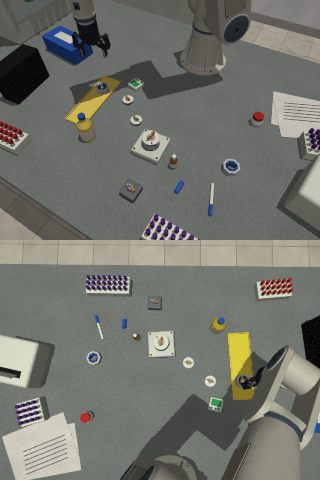

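The cover and hub are in place, hub_o is in the tray, and hub_s has not moved. On to hub_s.

Emit:
send_rows(series=[[-0.012,0,-0.018,0,0.3,0],[-0.022,0,-0.034,0,0,0],[-0.026,0,-0.041,0,0,0],[-0.026,0,-0.041,0,0,0],[-0.026,0,-0.041,0,0,0],[-0.026,0,-0.041,0,0,0],[-0.026,0,-0.041,0,0,0],[-0.026,0,-0.041,0,0,0]])

```text
clock: 41.7
eef_pos: [504.7, 26.6, 191.4]
tcp_rot: [-1.57, 0.001, -2.721]
contact_force: [0.2, 0.0, 0.2]
opening: 1.003
```

Emit:
send_rows(series=[[-0.026,0,-0.041,0,0,0],[-0.026,0,-0.041,0,0,0],[-0.026,0,-0.041,0,0,0],[-0.026,0,-0.041,0,0,0],[-0.026,0,-0.041,0,0,0],[-0.026,0,-0.041,0,0,0],[-0.018,0,-0.025,0,0,0],[-0.008,0,-0.011,0,0,0]])

```text
clock: 42.5
eef_pos: [553.9, 359.6, 191.0]
tcp_rot: [-1.571, 0.001, -2.718]
contact_force: [0.2, -0.3, -1.0]
opening: 0.998
```

Emit:
send_rows(series=[[0,0.02,0,0,0,0],[0,0.03,0,0,0,0],[0,0.02,0,0,0,0],[0,0,0,0,0,0],[0,0,0,0,0,0],[0,0,0,0,0,0],[0,0,0,0,0,0]])

```text
clock: 43.2
eef_pos: [554.7, 356.9, 122.4]
tcp_rot: [-1.571, 0.002, -2.716]
contact_force: [-0.4, -0.5, -0.2]
opening: 1.004
```

```bash
python3 go.py 549.6 357.7 0.5 294.8; python3 -c "
from h import *
g=cam('scene');cv2.imwrite('pics/d4.png',crop(g,461,318,60,5))"
```

```text
clk 43.2 pos [554.7 356.9 122.4] jawdir -65.6 tilt [0.11 0.07 0.  ] open 1.004 F [-0.4 -0.5 -0.2] q6 98.3
turn ay -0.4 (alt 179.6 )
shift after turn (tool xyz mm) [  4.6 121.9  -2.8] len 122.0
```

View pics/d4.png

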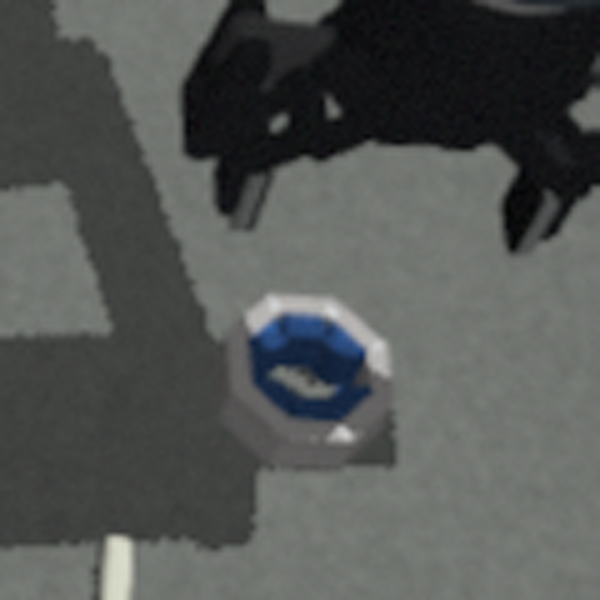

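Emit:
send_rows(series=[[0.0046,0.015,-0.0028,0,-0.4,0],[0,0.03,0,0,0,0],[0,0.03,0,0,0,0],[0,0.025,0,0,0,0],[0,0.015,0,0,0,0],[0,0,0,0,0,0],[0,0,0,0,0,0],[0,0,0,0,0,0]])

```text
clock: 44.05
eef_pos: [549.5, 357.9, 7.4]
tcp_rot: [-1.571, 0.002, -2.709]
contact_force: [-0.2, -0.4, 0.7]
opening: 0.998
```

```bash
python3 go.py 549.6 357.7 0.5 294.8
```

```text
clk 44.05 pos [549.5 357.9   7.4] jawdir -65.2 tilt [0.11 0.07 0.  ] open 0.998 F [-0.2 -0.4  0.7] q6 98.1
turn ay 0.0 (alt -180.0 )
shift after turn (tool xyz mm) [0.1 6.9 0.2] len 6.9
```

Emit:
send_rows(series=[[0,0.004,0,0,0,0],[0,0.003,0,0,0,0],[0,0,0,0,0,0],[0,0,0,0,0,0]])

```text
clock: 44.45
eef_pos: [548.5, 357.2, -1.2]
tcp_rot: [-1.571, -0.0, -2.708]
contact_force: [-0.2, -0.2, -0.3]
opening: 0.996
```

Emit:
send_rows(series=[[0,0,0,0,0,0],[0,0,0,0,0,0],[0,0,0,0,0,0],[0,0,0,0,0,0],[0,0,0,0,0,0],[0,0,0,0,0,0],[0,0,0,0,0,0],[0,0,0,0,0,0]], gripper=0)

```text
clock: 45.25
eef_pos: [548.7, 357.4, -1.0]
tcp_rot: [-1.571, 0.0, -2.709]
contact_force: [-1.3, 0.2, 6.0]
opening: 0.692
```

Emit:
send_rows(series=[[0,-0.01,0,0,0,0],[0,-0.02,0,0,0,0],[0,-0.03,0,0,0,0],[0,-0.03,0,0,0,0],[0,-0.03,0,0,0,0],[0,-0.03,0,0,0,0],[0,-0.02,0,0,0,0],[0,-0.01,0,0,0,0]])

```text
clock: 46.05
eef_pos: [549.1, 357.6, 181.1]
tcp_rot: [-1.571, 0.002, -2.709]
contact_force: [0.1, 0.1, -1.3]
opening: 0.69
```

```bash
python3 go.py 594.5 -315.3 180
```

```text
clk 46.05 pos [549.1 357.6 181.1] jawdir -65.2 tilt [0.12 0.08 0.  ] open 0.69 F [ 0.1  0.1 -1.3] q6 98.1
shift after turn (tool xyz mm) [2.412e+02 3.000e-01 6.298e+02] len 674.4
```

Emit:
send_rows(series=[[0.009,0,0.023,0,0,0],[0.016,0,0.042,0,0,0],[0.016,0,0.042,0,0,0],[0.016,0,0.042,0,0,0],[0.016,0,0.042,0,0,0],[0.016,0,0.042,0,0,0],[0.016,0,0.042,0,0,0],[0.016,0,0.042,0,0,0]])

```text
clock: 46.85
eef_pos: [570.9, 16.9, 178.1]
tcp_rot: [-1.571, -0.001, -2.708]
contact_force: [0.3, 0.5, -1.0]
opening: 0.693
```

Emit:
send_rows(series=[[0.016,0,0.042,0,0,0],[0.016,0,0.042,0,0,0],[0.016,0,0.042,0,0,0],[0.016,0,0.042,0,0,0],[0.016,0,0.042,0,0,0],[0.016,0,0.042,0,0,0],[0.016,0,0.04,0,0,0],[0.008,0,0.021,0,0,0]])

```text
clock: 47.65
eef_pos: [593.4, -318.9, 177.8]
tcp_rot: [-1.571, -0.001, -2.71]
contact_force: [-0.5, -0.1, -2.5]
opening: 0.691
```

Emit:
send_rows(series=[[0,0,0,0,-7.7,0],[0,0,0,0,-7.7,0],[0,0,0,0,-7.7,0],[0,0,0,0,-7.7,0],[0,0,0,0,-7.7,0],[0,0,0,0,-7.7,0],[0,0,0,0,-7.7,0],[0,0,0,0,-7.7,0]])

```text
clock: 48.45
eef_pos: [593.7, -314.9, 178.0]
tcp_rot: [-1.572, 0.001, -1.628]
contact_force: [0.1, -0.5, -1.9]
opening: 0.695
```

Emit:
send_rows(series=[[0,0,0,0,-7.8,0],[0,0,0,0,0,0],[0,0,0,0,0,0],[0,0,0,0,0,0]])

```text
clock: 48.85
eef_pos: [594.1, -315.4, 178.5]
tcp_rot: [-1.571, 0.0, -1.5]
contact_force: [-0.5, 0.3, -1.1]
opening: 0.695
```

```bash
python3 go.py 594.5 -315.3 30 4.2; python3 -c "
from h import *
g=cam('scene');f=cam('top')
cv2.imwrite('pics/d5.png',np.hstack([crop(g,190,190,80,4)]))"
```

```text
clk 48.85 pos [ 594.1 -315.4  178.5] jawdir 4.1 tilt [-0.03  0.02  0.  ] open 0.695 F [-0.5  0.3 -1.1] q6 -32.1
turn ay -0.1 (alt 179.9 )
shift after turn (tool xyz mm) [ -0.  148.5   0.5] len 148.5
```

View pics/d5.png

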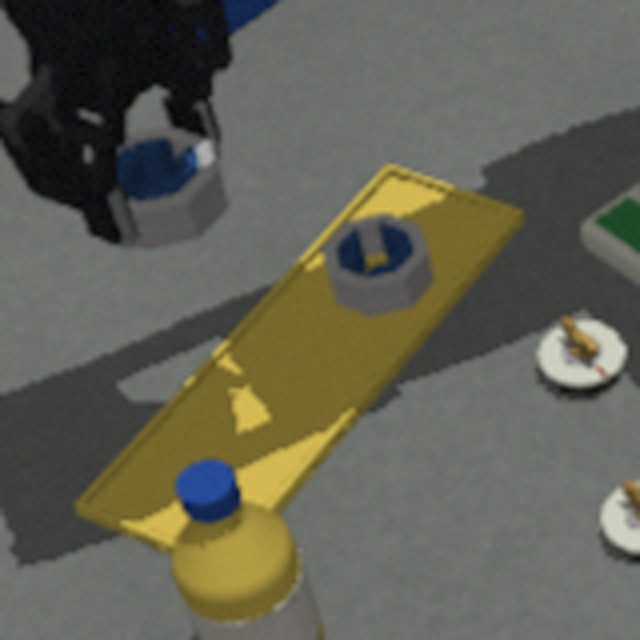

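Hub_o lies flat in the tray at (380,262). Lower hub_s.

Emit:
send_rows(series=[[0,0.015,0,0,0,0],[0,0.03,0,0,0,0],[0,0.035,0,0,0,0],[0,0.035,0,0,0,0],[0,0.03,0,0,0,0],[0,0.015,0,0,0,0],[0,0,0,0,0,0],[0,0,0,0,0,0]])

```text
clock: 49.75
eef_pos: [594.6, -316.0, 19.3]
tcp_rot: [-1.57, -0.0, -1.497]
contact_force: [0.4, -1.0, -1.1]
opening: 0.692
```

Emit:
send_rows(series=[[0,0,0,0,0,0],[0,0.003,0,0,0,0],[0,0.003,0,0,0,0],[0,0.001,0,0,0,0],[0,0,0,0,0,0]])

```text
clock: 50.25
eef_pos: [594.1, -315.6, 11.7]
tcp_rot: [-1.571, 0.0, -1.497]
contact_force: [-1.3, -0.3, -1.8]
opening: 0.693
```

```bash
python3 go.py 594.5 -315.3 3 4.2
```

```text
clk 50.25 pos [ 594.1 -315.6   11.7] jawdir 4.2 tilt [-0.01  0.01  0.  ] open 0.693 F [-1.3 -0.3 -1.8] q6 -32.3
turn ay 0.0 (alt -180.0 )
shift after turn (tool xyz mm) [-0.3  8.7  0.4] len 8.8
```

Emit:
send_rows(series=[[0,0.003,0,0,0,0],[0,0.003,0,0,0,0],[0,0.0015,0,0,0,0],[0,0,0,0,0,0],[0,0,0,0,0,0]])

```text
clock: 50.75
eef_pos: [594.2, -315.7, 4.2]
tcp_rot: [-1.571, 0.0, -1.497]
contact_force: [-0.5, 0.5, -2.1]
opening: 0.693
```

Emit:
send_rows(series=[[0,0.001,0,0,0,0],[0,0,0,0,0,0],[0,0,0,0,0,0]])

```text
clock: 51.05
eef_pos: [594.2, -315.8, 3.3]
tcp_rot: [-1.571, -0.0, -1.497]
contact_force: [-0.1, 0.6, -1.9]
opening: 0.695
```

Emit:
send_rows(series=[[0,0.001,0,0,0,0],[0,0,0,0,0,0],[0,0,0,0,0,0]])

```text
clock: 51.35
eef_pos: [594.3, -315.8, 3.1]
tcp_rot: [-1.571, -0.0, -1.497]
contact_force: [-2.8, 1.8, 5.1]
opening: 0.692
```

Emit:
send_rows(series=[[0,-0.001,0,0,0,0],[0,0,0,0,0,0],[0,0,0,0,0,0],[0,0,0,0,0,0],[0,0,0,0,0,0]], gripper=1)

```text
clock: 51.85
eef_pos: [594.2, -315.7, 3.2]
tcp_rot: [-1.571, 0.0, -1.497]
contact_force: [0.2, -0.5, 0.2]
opening: 1.001
```

Emit:
send_rows(series=[[0,-0.01,0,0,0,0],[0,-0.02,0,0,0,0],[0,-0.04,0,0,0,0],[0,-0.045,0,0,0,0],[0,-0.045,0,0,0,0],[0,-0.045,0,0,0,0],[0,-0.03,0,0,0,0],[0,-0.01,0,0,0,0]])

```text
clock: 52.65
eef_pos: [595.7, -316.5, 253.4]
tcp_rot: [-1.565, -0.004, -1.497]
contact_force: [-0.4, -0.4, -0.2]
opening: 0.998
```

```bash
python3 go.py 200 -560 240
```

```text
clk 52.65 pos [ 595.7 -316.5  253.4] jawdir 4.2 tilt [ 0.34 -0.18  0.  ] open 0.998 F [-0.4 -0.4 -0.2] q6 -32.3
shift after turn (tool xyz mm) [ 213.7   11.8 -412.6] len 464.8
```

Emit:
send_rows(series=[[0.015,0,-0.03,0,0,0],[0.02,0,-0.04,0,0,0],[0.02,0,-0.04,0,0,0],[0.02,0,-0.04,0,0,0],[0.02,0,-0.04,0,0,0],[0.02,0,-0.04,0,0,0],[0.02,0,-0.04,0,0,0],[0.015,0,-0.03,0,0,0]])

```text
clock: 53.45
eef_pos: [303.4, -487.8, 247.5]
tcp_rot: [-1.572, 0.001, -1.498]
contact_force: [0.1, -0.2, 0.6]
opening: 0.998
```

Emit:
send_rows(series=[[0.02,0,-0.035,0,0,0],[0.02,0,-0.03,0,0,0],[0,0,0,0,0,0],[0,0,0,0,0,0],[0,0,0,0,0,0],[0,0,0,0,0,0]])

```text
clock: 54.05
eef_pos: [245.1, -531.2, 248.0]
tcp_rot: [-1.571, 0.001, -1.496]
contact_force: [-0.9, -0.3, -1.0]
opening: 0.999
```

```bash
python3 -c "
from h import *
g=cam('scene');f=cam('top')
cv2.imwrite('pics/e1.png',f['frame'][:,:,::-1]);cv2.imwrite('pics/e2.png',g['frame'][:,:,::-1])
cv2.imwrite('pics/e3.png',np.hstack([crop(g,302,270,45,8)]))
for c in((454.9,-325.5),(594.3,-315.7)):
  for ff in(f,g):print(hub(ff,c,28)[:3])
# cover tilt from depth: disc z in both views
for ff in(f,g):
  pts=[]
  for a in np.arange(0,360,15):
    p=np.array([617.7+29*np.cos(np.radians(a)),46.6+29*np.sin(np.radians(a)),73]);u=proj(ff,p)[0].round().astype(int)
    d=ff['depth'][u[1],u[0]];K=ff['intrinsics'];c=np.array([(u[0]-K[0,2])/K[0,0],(u[1]-K[1,2])/K[1,1],1])*d
    pts.append((ff['R']@c+ff['origin'])[2])
  print(np.round(pts,1))
im=rect(f,(617.7,46.6),73,45,4);hsv=cv2.cvtColor(im,cv2.COLOR_BGR2HSV);cv2.imwrite('pics/e4.png',im)
"
```

```text
(array([ 454.66831012, -325.60985272]), np.float64(3.9081962251261118), 2895.84375)
(array([ 456.02640668, -326.93500569]), np.float64(3.6873823492620232), 2828.375)
(array([ 593.90930832, -315.51590111]), np.float64(3.4021023083952393), 2894.40625)
(array([ 595.57574407, -316.19852835]), np.float64(4.905639317938423), 2841.71875)
[71.1 74.3 73.3 73.3 73.3 70.1 76.3 75.1 73.3 75.2 71.7 66.6 73.5 73.5
 74.7 70.8 69.8 72.2 72.4 73.9 74.4 74.1 72.7 71.3]
[73.1 76.2 71.6 74.2 74.2 73.4 73.7 72.4 73.9 72.1 70.  73.7 73.4 94.7
 70.1 73.4 76.2 70.8 74.7 72.9 74.3 71.  71.8 72.2]
```

View pics/e1.png

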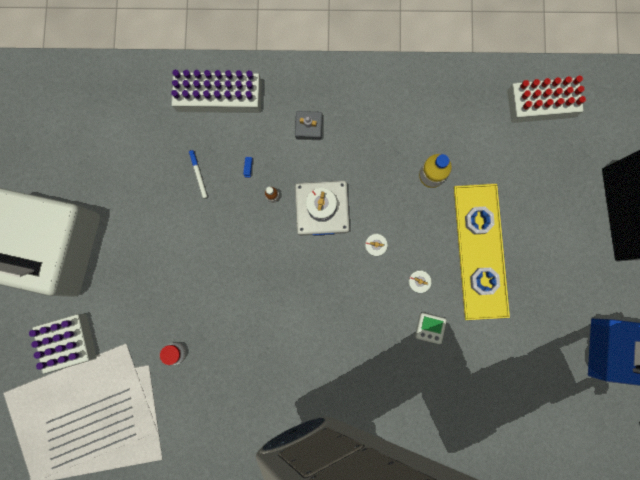

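View pics/e2.png

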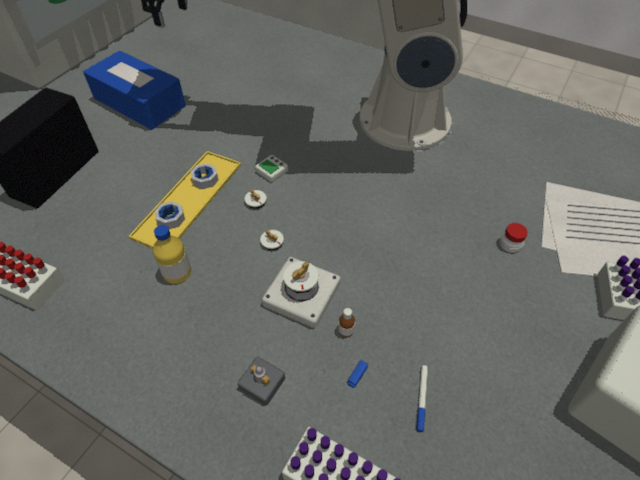

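View pics/e3.png

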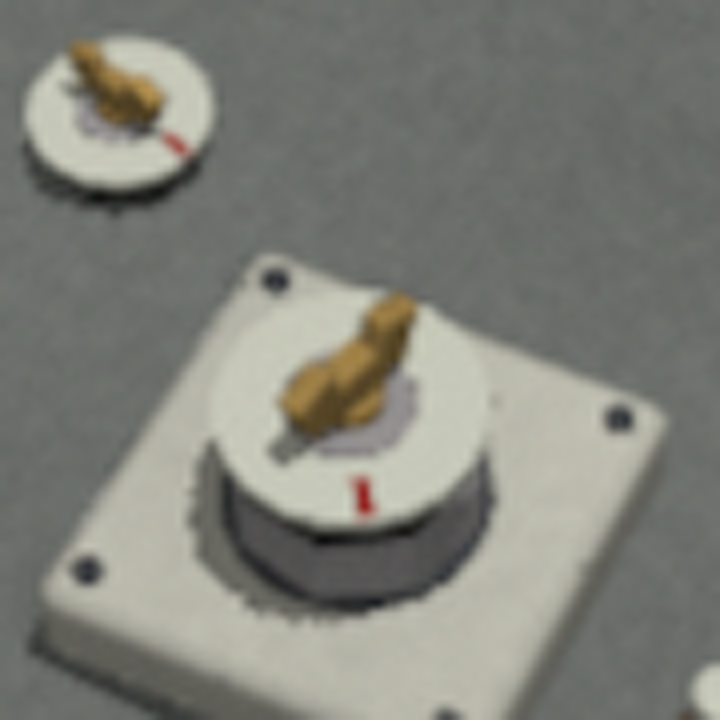

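View pics/e4.png

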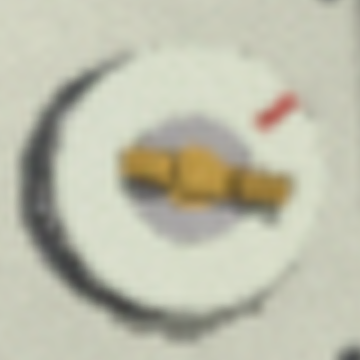

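All checks pass, so I'm handing in.

```bash
python3 -c "
from rig import r
print(r.sign_off(), r.sense()['clock'])"
```

```text
the job is handed in; nothing more can be done
the job is handed in; nothing more can be done
```

The job is finished and handed in, at about 54 s on the robot's clock.

- **Hub:** The drive holds the square-keyed spindle, so I used hub_q. It slid down over the keys without resistance and touched the drive at the expected height. A picture taken before the cover went on showed both keys inside its keyways.
- **Cover:** The largest cover is seated on the stud. Depth readings around its disc average about 73 mm, as expected when seated, with a few mm of noise and one 94.7 mm reading I put down to the nut blocking the view.
- **Wing nut:** I turned it clockwise until the cover itself slipped round. From the pictures the nut turned about 221° (3.86 rad) against the cover, which fits the 4.0 stop given its start of 0 to 0.5. I could not read the nut angle directly.
- **Other hubs:** hub_o and hub_s lie flat in the yellow tray, about 140 mm apart. The two cameras place them within about 2 mm of each other. hub_1 was not on the bench.
- **Bystanders and disturbances:** In the last pictures the bystanders, the two smaller covers and the spare stand look unmoved. I saw no part knocked aside during the run.

One check failed: measuring hub_q's outline on the drive gave a wrong shape because white on white merged, so I relied on the pictures and contact force instead.

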